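# Ballast the microphone stand and set its stop collar

### The arm

A 7-joint arm with a two-finger parallel gripper is mounted at the origin on the work surface. World frame = base frame: x ahead of the robot, y to its left, z up, the work surface at z = 0. Lengths are in mm, angles in rad, forces in N, time in s.
With the tool pointing down it reaches from about 400 to 875 mm from the base axis. Payload 4.4 kg.
Tool frame: the origin (TCP) lies at the very end of the fingers, on their centre line; the grasp point (between the pads) lies 19 mm behind it; z points along the fingers, y is the direction in which the jaws open and shut (so a half turn about z gives the same grasp; the last joint's range is limited). The gripper opens to 85 mm and grips with 20 to 120 N. Pads are 22 mm wide; open, the fingers measure 114 mm over their backs; the gripper's body (76 mm by 85 mm) begins 54 mm behind the grasp point. The pads swing forward as they close: fully open they stand 13 mm farther back than shut.
Start: joints at [-1.244, 0.628, 0.038, 1.517, -0.027, 0.996, -0.02], TCP at [248.783, 600.521, 231.313] pointing down, gripper open.
Joint ranges: [-3.06, 3.06], [-0.37, 2.12], [-1.25, 1.32], [0.18, 2.47], [-1.1, 4.24], [0.23, 1.98], [-2.94, 2.94]. Speed limits (rad/s): [2.57, 2.57, 3.14, 3.14, 3.14, 3.14, 3.14].

### API

Orientations are given as [roll, pitch, yaw] about the fixed x, y, z axes, in that order (R = Rz(yaw) Ry(pitch) Rx(roll)).
In Python, from cell import ctrl gives the robot as it stands.
- The arm moves only by the shell command python3 -m crank 'ROWS' [OPENING]. ROWS is JSON, a list that holds one entry, the list of rows, each a list of 6 numbers: the shift along the tool's x, y, z in units of 30 mm (1.0 is 30 mm), then the turn, a rotation vector about the tool's x, y, z in units of 6 degrees (1.0 is 6 degrees). In form: [[[tx, ty, tz, rx, ry, rz], ...]]. A call has 1 to 12 rows; each row shifts and turns the pose as measured when the row begins, along the tool's axes as they then stand; what a row does not reach is not made up. A row lasts 1/12 s, in which the tool goes at most 41.7 mm and 7.16 degrees, less where a joint would pass 70% of its speed; a pose out of reach is approached as far as the arm can. A call is refused whole if a number of a shift passes 1 or a number of a turn 1, either way. A call with a gripper value outside its range is refused whole. OPENING is the gripper command: -1 is fully open, 1 is shut, values between are in proportion, set as the call begins (- or left out, the last holds). The fingers move at their own pace and stop on an object; the grip force is fixed at half the most. Time passes only in rows, so rows that do not move let the fingers close. It gives the time, the measured TCP pose, the force and the opening at its end, in the units of the state.
- ctrl.read_state(): the state, without advancing time (a new reading comes with each control period).
- ctrl.get_image(name): name is "scene" or "top" or "wrist"; returns a dict with "color" (384x512x3 uint8, red, green, blue), "depth" (384x512 float32, mm along the optical axis (not along the pixel's ray), 0 where there is no reading), "camera_matrix" (3x3 intrinsics, pixels), "k1" (the pictures are not rectified: a ray, as slopes to the right and down, at radius r is drawn at 1 + k1 r^2 times it, then the intrinsics apply), "R" (3x3) and "t" (3): a world point X has camera coordinates R X + t. Camera axes: x right, y down, z forward; pixel columns grow to the right and rows downward; lengths in mm; the calibration is good to about 2 mm. A picture is of the moment at which its call begins.
- ctrl.finish_job(): hands the job in, once; it reports no verdict.
Trained networks look in a picture, given as the dict that the camera call returned (one of the last four; its "shot" number tells which), for a name from the list of things; names that differ only in an ending like _2 or _b are one class to them, and where a whole thing is asked for, a point or a joint stands for the part that bears it (a point fixed in the world has none). Each returns a list of dicts, best first, with "conf" (0 to 1); they miss things now and then, are a little off and sometimes report something else, mostly with a low value. They report only what shows in the picture. A call takes as long as a camera call. They do not tell look-alikes from the thing itself.
- ctrl.search_frame(query, picture): "extent" ([centre column, centre row, width, height] in pixels, round what is visible of it).
The state is a dict: "clock": time; "qpos": joint angles; "qd": joint speeds; "tau": joint torques, N m; "eef_pos": TCP position; "tool_rot": TCP orientation; "force": force on the tool from outside, world axes, zero at the start; "torque": the same for the moment, N m; "width": finger opening in mm.
Only numpy, scipy, OpenCV 4.12 (cv2) and the standard library are available. Lean on these libraries where they do the work, as an engineer would, in place of code of your own. Each camera call takes 0.05 s, during which the arm holds its last target. There are 200 camera calls.

### The job

Get the threaded microphone stand ready: press its green drawer front so that the touch latch lets it spring open, lay every orange ballast brick from the table flat on the drawer floor with the black grip up, and press the drawer shut again until it stays latched. Only when the ballast is locked in, spin the knurled brass collar up the rod until its top face is level with the upper edge of the red pointer, then let go. Leave the pointer where it is set and do not disturb the green preamp, the black adapter and the aluminium tin.

Things in the scene. Friction and masses are not known exactly. Their poses are not given: they have to be found in the camera images.
- stand: base of the stand, fixed: grey cabinet 170 deep (x) x 290 wide (y) x 95 high. Origin: centre of its underside; the drawer looks along its own -x, roughly to the robot. On its top, 45 mm to its -y side, a threaded rod 14 thick, 82 tall carries the collar; 65 mm to its +y side a gauge post 12 x 20, equally tall, carries the pointer.
- drawer (a joint): m: 0 latched shut, 0.115 open (out along the stand's -x), -0.009 hard stop. Touch latch: from 0 press the front in 6 to 9 mm (about 5 N) and draw away: it springs fully open within a second, following the hand. To shut, push it in to -0.006 to -0.009 (5 N, plus 2 N per 0.1 m/s) and let go: it returns to 0 and stays. Pressing again reopens it.
- drawer_front (a point): centre of the outer face of the green drawer front, moving with it, 46 mm above the table. The front is 278 wide x 72 high (10 to 82 above the table), 12 thick; latched, its face stands 22 mm ahead of the cabinet. Axes as the stand: x goes into the cabinet.
- drawer_floor (a point): centre of the drawer's inner floor (its surface, 17 mm above the table), moving with the drawer; inside 115 deep (x) x 260 wide (y), walls 27 above the floor, the front 65. Axes as the stand. Open, the whole floor lies clear ahead of the cabinet; shut, 68 mm are free above it.
- collar_top (a point): centre of the brass collar's top face, on the rod's axis; collar 44 mm in diameter, 22 high below this point, white mark on top. Coarse thread: one turn counter-clockwise from above lifts it 18 mm (0.07 N m); it moves only by turning and stays where left. Starts 50 to 53 mm above the cabinet's top. The point turns with the collar.
- pointer_edge (a point): tip of the red pointer, on its upper edge, 73 mm from the rod's axis: the height wanted for the collar's top face, 62 to 76 mm above the cabinet's top. The pointer is held on the gauge post by friction (12 N); it points towards the rod.
- brick1: ballast brick: orange slab 90 long (its x axis) x 50 wide (y) x 25 high with a black grip rib on top, 66 long (along x) x 18 thick (along y) x 30 high, so 55 high overall; 0.36 to 0.59 kg. Origin: centre of its underside, z up. There are 3 or 4 bricks in a run, the rest are absent.
- brick2: ballast brick: orange slab 90 long (its x axis) x 50 wide (y) x 25 high with a black grip rib on top, 66 long (along x) x 18 thick (along y) x 30 high, so 55 high overall; 0.36 to 0.59 kg. Origin: centre of its underside, z up. There are 3 or 4 bricks in a run, the rest are absent.
- brick3: ballast brick: orange slab 90 long (its x axis) x 50 wide (y) x 25 high with a black grip rib on top, 66 long (along x) x 18 thick (along y) x 30 high, so 55 high overall; 0.36 to 0.59 kg. Origin: centre of its underside, z up. There are 3 or 4 bricks in a run, the rest are absent.
- brick4: ballast brick: orange slab 90 long (its x axis) x 50 wide (y) x 25 high with a black grip rib on top, 66 long (along x) x 18 thick (along y) x 30 high, so 55 high overall; 0.36 to 0.59 kg. Origin: centre of its underside, z up. There are 3 or 4 bricks in a run, the rest are absent.
- preamp: bystander: green metal box with a black band, 85 x 110 x 45 mm, loose; origin: centre of its underside
- adapter: bystander: black power brick 90 x 50 x 32 mm, loose; origin: centre of its underside
- weight_tin: bystander: round aluminium tin 68 mm in diameter, 60 mm high, loose; origin: centre of its underside
Not all that is in view belongs to the job. Leave any blue or purple look-alike of the brick4 alone.

How it is judged (in metres and radians):
On the way, in this order (a step that is already met when the one before it is completed fails the run):
1. the drawer has sprung open (value of joint drawer above 0.1 m), for 0.2 s.
2. the drawer is latched shut with every brick lying flat in it (x of brick1 in the frame of drawer_floor between -0.06 and 0.06 m and y of brick1 in the frame of drawer_floor between -0.132 and 0.132 m and z of brick1 in the frame of drawer_floor between -0.006 and 0.012 m and angle between each of brick1, brick2, brick3, brick4's own z axis and vertical below 0.25 rad and x of brick2 in the frame of drawer_floor between -0.06 and 0.06 m and y of brick2 in the frame of drawer_floor between -0.132 and 0.132 m and z of brick2 in the frame of drawer_floor between -0.006 and 0.012 m and x of brick3 in the frame of drawer_floor between -0.06 and 0.06 m and y of brick3 in the frame of drawer_floor between -0.132 and 0.132 m and z of brick3 in the frame of drawer_floor between -0.006 and 0.012 m and x of brick4 in the frame of drawer_floor between -0.06 and 0.06 m and y of brick4 in the frame of drawer_floor between -0.132 and 0.132 m and z of brick4 in the frame of drawer_floor between -0.006 and 0.012 m and value of joint drawer between -0.003 and 0.004 m), for 0.5 s.
3. the collar's top is level with the pointer (z of collar_top in the frame of pointer_edge between -0.003 and 0.003 m), for 0.3 s.
At the end, for the whole second after the job is handed in: every brick lies in the drawer, base down within 0.25 rad of level and within 12 mm of its floor; the drawer is latched shut (within 4 mm); the collar's top face is within 3 mm of the height of the pointer's upper edge; the pointer is where it was (3 mm); all is at rest (all of step 2 and all of step 3 and linear speed of each of brick1, brick2, brick3, brick4 below 0.03 m/s and velocity of joint drawer below 0.01 m/s and velocity of joint collar between -0.002 and 0.002 m/s and distance of pointer_edge from where it was at the start of the episode below 0.003 m); the robot touches nothing.
It fails at once if the preamp is pushed more than 30 mm from its place (distance of preamp from where it was at the start of the episode above 0.03 m).
It fails at once if the adapter is pushed more than 30 mm from its place (distance of adapter from where it was at the start of the episode above 0.03 m).
It fails at once if the tin is pushed more than 30 mm from its place (distance of weight_tin from where it was at the start of the episode above 0.03 m).
It fails at once if the red pointer is shifted by more than 4 mm (distance of pointer_edge from where it was at the start of the episode above 0.004 m).
Of brick1, brick2, brick3, brick4 only 3 to 4 are there at a start; the rules pass over those that are not, and their reading is None.
At some moment in a run one of brick1, brick2, brick3, brick4 may be knocked a few centimetres aside while the robot is not near it.
Once in a run the grip may slacken for a moment while it holds something.
It also fails if it takes over 208 s, if anything falls off the work surface, if the arm or the gripper's body presses on something with over 40 N, if the wrist force passes 120 N, or if a joint passes its speed limit or range.

## Working session

There is one attempt and no reset: what is moved stays moved. The work goes in short steps, Python scripts to look and compute and a shell command to move; the robot and the scene stay as the last step left them, time stands still between calls to the robot, and variables do not carry over. Pictures are saved under pics/ and viewed, about 12 in all and at most 16, crops included, and the job is handed in when it is done.

```bash
ls; mkdir -p pics; cat > h.py <<'E'
import numpy as np, cv2
from cell import ctrl
from scipy.spatial.transform import Rotation as Ro
def pts(p):
    K=p["camera_matrix"];k1=p["k1"];d=p["depth"]
    v,u=np.mgrid[0:d.shape[0],0:d.shape[1]]
    x=(u-K[0,2])/K[0,0];y=(v-K[1,2])/K[1,1]
    X,Y=x.copy(),y.copy()
    for _ in range(8):
        f=1+k1*(X*X+Y*Y);X=x/f;Y=y/f
    C=np.stack([X*d,Y*d,d],-1)
    W=(C-np.array(p["t"]))@np.array(p["R"])
    W[d<=0]=np.nan
    return W
def save(p,n,box=None,s=1):
    c=p["color"][...,::-1]
    if box: c=c[box[1]:box[3],box[0]:box[2]]
    cv2.imwrite("pics/"+n,cv2.resize(c,None,fx=s,fy=s,interpolation=cv2.INTER_CUBIC))
E
python3 - <<'E'
from h import *
import pickle
s=ctrl.read_state();print(s)
ims=[]
for n in("scene","top"):
    p=ctrl.get_image(n);ims.append(p["color"]);pickle.dump(p,open(n+".pkl","wb"))
    save(p,n+"0.png",None,1.5)
    for q in("brick1","drawer_front","collar_top","pointer_edge","preamp","adapter","weight_tin"):
        W=pts(p)
        for r in ctrl.search_frame(q,p)[:6]:
            e=r["extent"];print(n,q,np.round(r["conf"],2),np.round(e),np.round(W[int(e[1]),int(e[0])]))
E
```

```text
pics
{'clock': 0.0, 'qpos': array([-1.24378923,  0.62938871,  0.03844182,  1.51836952, -0.0270193 ,
        0.99626172, -0.01997148]), 'qd': array([ 0.00040073,  0.00103457,  0.00094816,  0.00034379, -0.00121099,
        0.00136003, -0.00132604]), 'tau': array([ 1.89355138e-03, -5.63408589e+01,  1.22632798e+00, -1.93442184e+01,
        1.07866983e-02,  1.05932631e-02, -2.56532033e-06]), 'eef_pos': array([248.5405772 , 599.93709821, 230.36097903]), 'tool_rot': array([-3.13968328e+00,  1.09618148e-05,  2.74880365e+00]), 'force': array([-0.78195518,  1.35162538, -0.10124786]), 'torque': array([-0.03007185,  0.03028563, -0.03969794]), 'width': 85.0521104948818}
scene brick1 0.93 [111. 305.  48.  43.] [ 470. -512.   24.]
scene brick1 0.91 [216. 209.  36.  27.] [ 379. -110.   31.]
scene brick1 0.9 [230. 259.  42.  35.] [ 563. -228.   36.]
scene brick1 0.86 [144. 216.  33.  33.] [ 258. -276.   28.]
scene brick1 0.64 [159. 264.  38.  40.] [ 456. -364.   39.]
scene brick1 0.63 [195. 237.  42.  29.] [ 429. -228.   24.]
scene drawer_front 0.74 [304. 212.  60.  64.] [620.  -6.  93.]
scene collar
[... 644 characters left out ...]
 brick1 0.62 [272. 231.  18.  30.] [372. -97.  55.]
top drawer_front 0.89 [218. 158.  96.  17.] [581.  64.  65.]
top drawer_front 0.35 [222. 127. 103.  75.] [666.  56.  96.]
top collar_top 0.51 [238. 115.  15.  16.] [681.   9. 168.]
top pointer_edge 0.48 [203. 114.  15.   6.] [688. 107. 140.]
top pointer_edge 0.43 [ 93. 191.  44.  35.] [478. 440.  47.]
top preamp 0.65 [ 94. 193.  45.  37.] [472. 436.  49.]
top preamp 0.24 [222. 154.  96.  14.] [589.  54.  84.]
top adapter 0.69 [222. 154.  95.  17.] [592.  51.  82.]
top adapter 0.63 [104. 147.  18.  24.] [615. 424.  32.]
top weight_tin 0.97 [326. 133.  18.  26.] [ 693. -272.   -2.]
top weight_tin 0.26 [309. 218.  16.  32.] [ 417. -207.   39.]
```

View pics/scene0.png

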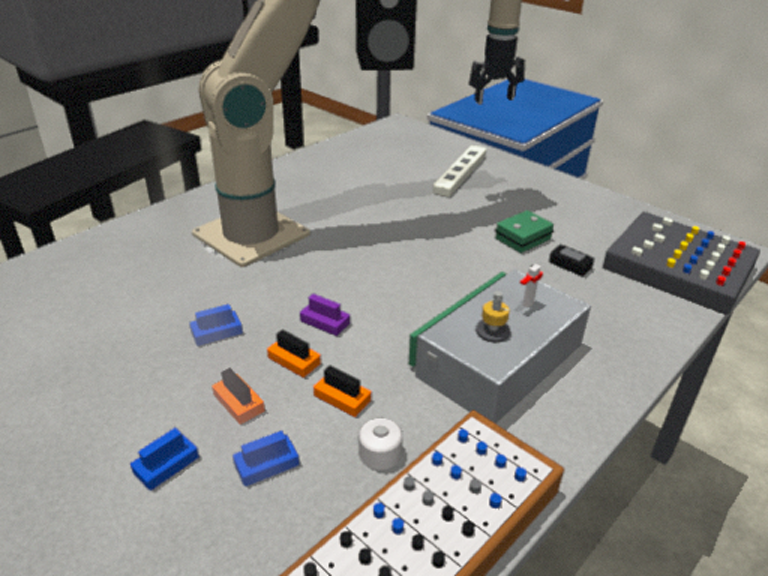

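View pics/top0.png

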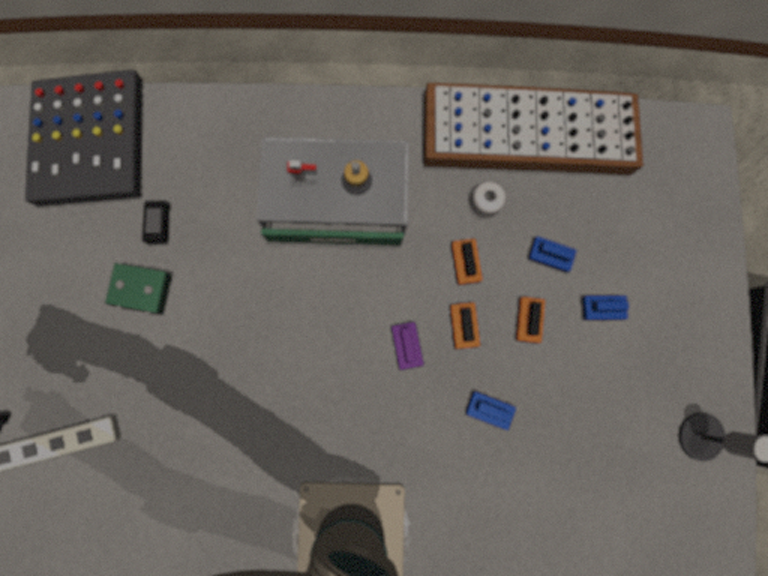

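Scene and top show three orange bricks at top-image pixels (466,260), (465,325) and (531,319) at 1.5x scale. The look-alikes are blue at (552,254), (605,307), (491,409) and purple at (407,345), and I'm leaving those alone. The stand is at (335,190), the collar at (356,173) and the pointer at (302,167).

```bash
cat >> h.py <<'E'
def bricks(p,zmax=200,amin=60,show=True):
    """orange slab blobs incl. enclosed rib -> centre, yaw from min-area rect of world pts"""
    hsv=cv2.cvtColor(p["color"],cv2.COLOR_RGB2HSV);W=pts(p)
    m=((hsv[...,0]>=3)&(hsv[...,0]<=16)&(hsv[...,1]>150)&(hsv[...,2]>80)).astype(np.uint8)
    m=cv2.morphologyEx(m,cv2.MORPH_CLOSE,np.ones((3,3)))
    n,L,st,ce=cv2.connectedComponentsWithStats(m);out=[]
    for i in range(1,n):
        if st[i,4]<amin: continue
        q=W[L==i];q=q[np.isfinite(q[:,0])]
        q=q[(q[:,2]>-20)&(q[:,2]<60)]
        if len(q)<20: continue
        ys,xs=np.where(L==i)
        # rays intersected with slab top plane z=25 (pixel based, no depth noise)
        P=ray(p,np.c_[xs,ys],np.median(q[:,2]) if abs(np.median(q[:,2])-25)>12 else 25)
        (c,s,a)=cv2.minAreaRect(P[:,:2].astype(np.float32))
        if s[0]<s[1]: a+=90
        a=(a+90)%180-90
        out.append((c,s,a));
        if show: print("brick px",np.round(ce[i]),st[i,4],"xy",np.round(c,1),"size",np.round(s,1),"yaw",round(a,1),"z",round(float(np.median(q[:,2])),1))
    return out
def ray(p,uv,z):
    K=np.array(p["camera_matrix"]);k1=p["k1"];uv=np.asarray(uv,float).reshape(-1,2)
    x=(uv[:,0]-K[0,2])/K[0,0];y=(uv[:,1]-K[1,2])/K[1,1];X,Y=x.copy(),y.copy()
    for _ in range(10):
        f=1+k1*(X*X+Y*Y);X=x/f;Y=y/f
    R=np.array(p["R"]);o=-R.T@np.array(p["t"]);d=np.c_[X,Y,np.ones_like(X)]@R
    return o+d*((z-o[2])/d[:,2])[:,None]
E
python3 - <<'E'
from h import *
import pickle
p=pickle.load(open("top.pkl","rb"));bricks(p,amin=100)
W=pts(p);hsv=cv2.cvtColor(p["color"],cv2.COLOR_RGB2HSV)
print("k",p["k1"],p["camera_matrix"][0])
# cabinet top
m=(np.abs(W[...,2]-95)<9)&(W[...,0]>560)&(W[...,0]<820)&(np.abs(W[...,1]-50)<200)&(hsv[...,1]<70)
n,L,st,ce=cv2.connectedComponentsWithStats(m.astype(np.uint8));i=1+np.argmax(st[1:,4])
ys,xs=np.where(L==i);P=ray(p,np.c_[xs,ys],95);print("cab",cv2.minAreaRect(P[:,:2].astype(np.float32)),np.median(W[L==i][:,2]))
# green front
m=(hsv[...,0]>45)&(hsv[...,0]<85)&(hsv[...,1]>90)&(W[...,0]>540)&(W[...,1]<250)&(W[...,1]>-150)
print("green",np.nanmedian(W[m],0));ys,xs=np.where(m);P=ray(p,np.c_[xs,ys],82);print(cv2.minAreaRect(P[:,:2].astype(np.float32)))
m=((hsv[...,0]<6)|(hsv[...,0]>174))&(hsv[...,1]>150)&(W[...,0]>600)&(W[...,1]<250)&(W[...,1]>-100)
ys,xs=np.where(m);P=ray(p,np.c_[xs,ys],160);print("red",len(P),P.min(0),P.max(0),np.nanmedian(W[m],0))
m=((hsv[...,0]>14)&(hsv[...,0]<30))&(hsv[...,1]>130)&(W[...,0]>600)&(W[...,1]<250)&(W[...,1]>-100)
ys,xs=np.where(m);P=ray(p,np.c_[xs,ys],146);print("brass",len(P),P.min(0),P.max(0),P.mean(0),np.nanmedian(W[m],0))
E
```

```text
brick px [310. 175.] 290 xy [ 549.3 -216.9] size [86.  49.1] yaw 9.6 z 25.2
brick px [352. 214.] 289 xy [ 433.7 -347.8] size [48.9 86.7] yaw -6.3 z 25.2
brick px [309. 217.] 310 xy [ 418.9 -213.7] size [85.6 48.4] yaw 6.5 z 25.6
k -0.0954190035908126 [364.93332886   0.         249.72088454]
cab ((689.368408203125, 54.28327178955078), (172.52806091308594, 289.9831848144531), 0.02892019785940647) 95.56545797923678
green [581.86141171  45.41390871  77.94156802]
((578.7107543945312, 54.04743194580078), (17.847625732421875, 261.8753967285156), 0.34799543023109436)
red 46 [677.82770912  85.75957701 160.        ] [693.12417124 132.43919262 160.        ] [685.07208941 104.68815825 164.19832257]
brass 171 [662.80598281 -57.26453274 146.        ] [1012.97764419  120.02645549  146.        ] [769.64811035  14.22449759 146.        ] [685.82438193  11.92149441 145.78544102]
```

```bash
cat >> h.py <<'E'
def plan(x,y,z,yaw=None):
    """print tool-frame shift (units of 30mm) and yaw turn (units 6deg about tool z) from present pose"""
    s=ctrl.read_state();R=Ro.from_euler("xyz",s["tool_rot"])
    if yaw is not None:
        T=Ro.from_euler("xyz",[np.pi,0,np.radians(yaw)]);r=np.degrees((R.inv()*T).as_rotvec())/6
        print("turn units",np.round(r,2));
    print("pos",np.round(s["eef_pos"],1),"rpy",np.round(np.degrees(s["tool_rot"]),1),"F",np.round(s["force"],1),"w",round(s["width"],1),"t",round(s["clock"],1))
    d=np.array([x,y,z])-s["eef_pos"]
    print("shift units now",np.round(R.inv().apply(d)/30,2),"after turn" if yaw is not None else "",np.round((T.inv().apply(d)/30),2) if yaw is not None else "")
E
python3 -m crank '[[[0,0,0,0,0,-0.95],[0,0,0,0,0,-0.95],[0,0,0,0,0,-0.95],[0,0,0,0,0,-0.95]]]' 1
python3 -c "
from h import *
plan(530,54,200,180)"
```

```text
clock: 1.13
eef_pos: [248.6, 600.6, 231.4]
tool_rot: [-3.141, 0.001, -3.121]
force: [-1.0, 0.3, 0.2]
width: 39.2
turn units [-0.    0.01  0.2 ]
pos [248.6 600.6 231.4] rpy [-1.800e+02  1.000e-01 -1.788e+02] F [-1.   0.3  0.2] w 39.2 t 1.1
shift units now [ -9.   -18.41   1.06] after turn [ -9.38 -18.22   1.05]
```

```bash
python3 -m crank '[[[-0.42,-0.83,0.05,0,0,0.1],[-0.42,-0.83,0.05,0,0,0.1],[-0.42,-0.83,0.05,0,0,0],[-0.42,-0.83,0.05,0,0,0],[-0.42,-0.83,0.05,0,0,0],[-0.42,-0.83,0.05,0,0,0],[-0.42,-0.83,0.05,0,0,0],[-0.42,-0.83,0.05,0,0,0],[-0.42,-0.83,0.05,0,0,0],[-0.42,-0.83,0.05,0,0,0],[-0.42,-0.83,0.05,0,0,0]]]'
python3 -m crank '[[[-0.42,-0.83,0.05,0,0,0],[-0.42,-0.83,0.05,0,0,0],[-0.42,-0.83,0.05,0,0,0],[-0.42,-0.83,0.05,0,0,0],[-0.42,-0.83,0.05,0,0,0],[-0.42,-0.83,0.05,0,0,0],[-0.42,-0.83,0.05,0,0,0],[-0.42,-0.83,0.05,0,0,0],[-0.42,-0.83,0.05,0,0,0],[-0.42,-0.83,0.05,0,0,0],[-0.42,-0.83,0.05,0,0,0]]]'
python3 - <<'E'
from h import *
plan(545,54,50,180)
p=ctrl.get_image("wrist");save(p,"w1.png",None,1.2)
W=pts(p);print(np.round(W[::60,::80,:].reshape(-1,3)[:48]).tolist())
E
```

```text
clock: 2.05
eef_pos: [390.7, 325.4, 213.3]
tool_rot: [3.132, 0.0, -3.124]
force: [0.5, -0.1, -0.1]
width: 0.1
clock: 2.97
eef_pos: [541.7, 39.8, 196.0]
tool_rot: [3.129, 0.007, -3.124]
force: [-0.1, -0.1, 0.4]
width: 0.1
turn units [0.12 0.06 0.17]
pos [541.7  39.8 196. ] rpy [ 179.3    0.4 -179. ] F [-0.1 -0.1  0.4] w 0.1 t 3.0
shift units now [-0.09  0.41  4.87] after turn [-0.11  0.47  4.87]
[[393.0, -188.0, 0.0], [403.0, -91.0, 56.0], [390.0, -45.0, -1.0], [389.0, 26.0, 1.0], [388.0, 98.0, 0.0], [386.0, 171.0, -1.0], [384.0, 244.0, 1.0], [443.0, -189.0, 15.0], [442.0, -124.0, 0.0], [441.0, -49.0, 1.0], [439.0, 27.0, -0.0], [438.0, 102.0, 1.0], [436.0, 179.0, 1.0], [435.0, 255.0, 1.0], [498.0, -211.0, 1.0], [497.0, -131.0, 2.0], [496.0, -53.0, 0.0], [495.0, 27.0, 1.0], [494.0, 107.0, 1.0], [492.0, 187.0, 1.0], [491.0, 269.0, 1.0], [553.0, -206.0, 26.0], [560.0, -142.0, 1.0], [558.0, -57.0, 1.0], [557.0, 27.0, 2.0], [556.0, 112.0, 1.0], [555.0, 197.0, 1.0], [553.0, 284.0, 1.0], [631.0, -243.0, 1.0], [630.0, -152.0, 1.0], [588.0, -39.0, 82.0], [587.0, 30.0, 82.0], [586.0, 98.0, 83.0], [585.0, 167.0, 83.0], [625.0, 302.0, 1.0], [684.0, -228.0, 38.0], [711.0, -165.0, 0.0], [637.0, -39.0, 97.0], [529.0, 34.0, 242.0], [637.0, 100.0, 96.0], [637.0, 170.0, 95.0], [705.0, 321.0, 2.0], [754.0, -236.0, 51.0], [529.0, -7.0, 269.0], [550.0, 7.0, 249.0], [531.0, 35.0, 267.0], [524.0, 56.0, 273.0], [527.0, 78.0, 270.0]]
```

View pics/w1.png

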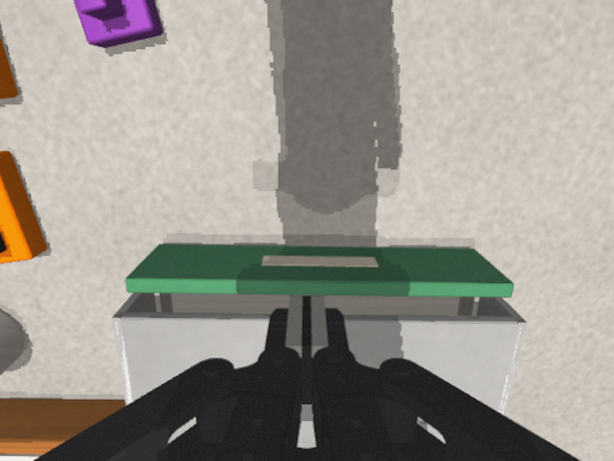

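The wrist view shows the latched green front with its face around row 250 (1.2x) and the fingers above it; a purple look-alike is at the upper left. I'll lower the fingers in front of it and press.

```bash
python3 -m crank '[[[0.3,0.1,0,0.1,0,0.1],[0.2,0.1,0.5,0,0,0.1],[0,0.1,0.8,0,0,0],[0,0.1,0.8,0,0,0],[0,0.1,0.8,0,0,0],[0,0,0.8,0,0,0],[0,0,0.7,0,0,0],[0,0,0.4,0,0,0],[0,0,0,0,0,0]]]'
python3 - <<'E'
from h import *
p=ctrl.get_image("wrist");W=pts(p);hsv=cv2.cvtColor(p["color"],cv2.COLOR_RGB2HSV)
m=(hsv[...,0]>45)&(hsv[...,0]<85)&(hsv[...,1]>90)
q=W[m];print(np.nanpercentile(q[np.abs(q[:,2]-46)<20],[5,50,95],0).round(1))
for z in (82,):
    t=q[np.abs(q[:,2]-82)<2];print(np.nanpercentile(t,[1,50,99],0).round(1))
f=q[(np.abs(q[:,2]-40)<20)];print("slope x vs y",np.polyfit(f[:,1],f[:,0],1))
plan(572,54,48,180)
E
```

```text
clock: 3.77
eef_pos: [531.4, 48.6, 49.4]
tool_rot: [-3.138, 0.017, 3.124]
force: [-0.0, 0.9, -0.0]
width: 0.2
[[579.3 -78.1  28. ]
 [580.2 127.8  45.8]
 [581.1 180.5  63.9]]
[nan nan nan]
slope x vs y [2.22899608e-03 5.80089100e+02]
turn units [-0.03  0.17 -0.17]
pos [531.7  48.8  50.3] rpy [-179.8    1.   179. ] F [-1.3 -0.2  0.5] w -0.5 t 3.8
shift units now [-1.34  0.2   0.1 ] after turn [-1.34  0.17  0.08]
  return np.nanmean(a, axis, out=out, keepdims=keepdims)
```

```bash
python3 -m crank '[[[-0.4,0.1,0,0,0.1,-0.1],[-0.4,0.1,0,0,0,0],[-0.3,0,0,0,0,0],[0,0,0,0,0,0]]]'; python3 -m crank '[[[-0.1,0,0,0,0,0],[-0.1,0,0,0,0,0],[0,0,0,0,0,0]]]'
```

```text
clock: 4.15
eef_pos: [565.3, 57.3, 54.6]
tool_rot: [-3.139, 0.009, 3.137]
force: [1.4, -0.2, -0.3]
width: 0.1
clock: 4.4
eef_pos: [569.8, 58.0, 56.8]
tool_rot: [-3.139, 0.007, 3.138]
force: [-0.7, 0.1, 0.2]
width: 0.1
```

```bash
python3 -m crank '[[[-0.12,0,0.15,0,0.1,0],[-0.12,0,0.1,0,0,0],[0,0,0,0,0,0]]]';python3 -m crank '[[[-0.12,0,0,0,0,0],[0,0,0,0,0,0]]]'
```

```text
clock: 4.65
eef_pos: [571.6, 57.8, 49.3]
tool_rot: [-3.138, -0.014, 3.138]
force: [-3.1, 1.2, 2.2]
width: -0.0
clock: 4.82
eef_pos: [572.5, 57.8, 48.6]
tool_rot: [-3.137, -0.02, 3.138]
force: [-2.9, 0.3, 2.4]
width: -0.1
```

```bash
python3 -m crank '[[[-0.2,0,0,0,0,0],[-0.2,0,0,0,0,0]]]';python3 -m crank '[[[-0.15,0,0,0,0,0],[-0.15,0,0,0,0,0]]]'
```

```text
clock: 4.98
eef_pos: [579.4, 57.7, 47.9]
tool_rot: [-3.136, -0.03, 3.139]
force: [-5.9, 0.4, 4.7]
width: -0.1
clock: 5.15
eef_pos: [579.2, 57.5, 47.0]
tool_rot: [-3.135, -0.049, 3.139]
force: [-13.3, 1.2, 9.7]
width: -0.2
```

Hard stop reached, so I'll draw away.

```bash
python3 -m crank '[[[0.5,0,0,0,0.4,0],[0.8,0,0,0,0.2,0],[0.8,0,0,0,0,0],[0.8,0,0,0,0,0],[0.8,0,0,0,0,0],[0.8,0,0,0,0,0],[0.6,0,-0.1,0,0,0],[0.3,0,-0.3,0,0,0],[0,0,-0.7,0,0,0],[0,0,-0.9,0,0,0],[0,0,-0.9,0,0,0],[0,0,-0.9,0,0,0]]]'
python3 -m crank '[[[0,0,-0.9,0,0,0],[0,0,-0.9,0,0,0],[0,0,-0.2,0,0,0],[-0.3,0,0,0,0,0]]]'
python3 - <<'E'
from h import *
p=ctrl.get_image("top");save(p,"top1.png",(170,90,410,290),3)
b=bricks(p,amin=100)
plan(430,-150,240,180)
E
```

```text
clock: 6.15
eef_pos: [431.1, 58.0, 176.3]
tool_rot: [-3.136, -0.098, 3.137]
force: [1.0, -0.7, -1.1]
width: 0.1
clock: 6.48
eef_pos: [453.0, 58.7, 244.7]
tool_rot: [-3.139, -0.077, 3.136]
force: [0.4, 0.5, -0.5]
width: 0.1
brick px [310. 175.] 293 xy [ 549.6 -216.8] size [86.7 49. ] yaw 9.8 z 25.7
brick px [352. 213.] 294 xy [ 433.8 -347.5] size [48.9 86.6] yaw -6.0 z 25.6
brick px [309. 217.] 310 xy [ 419.1 -213.8] size [85.7 48.4] yaw 7.3 z 25.8
turn units [-0.02 -0.69 -0.06]
pos [456.2  58.8 244.4] rpy [-179.9   -4.2  179.6] F [2.9 0.2 1.8] w 0.1 t 6.5
shift units now [ 0.82 -6.96  0.22] after turn [ 0.87 -6.96  0.15]
```

View pics/top1.png

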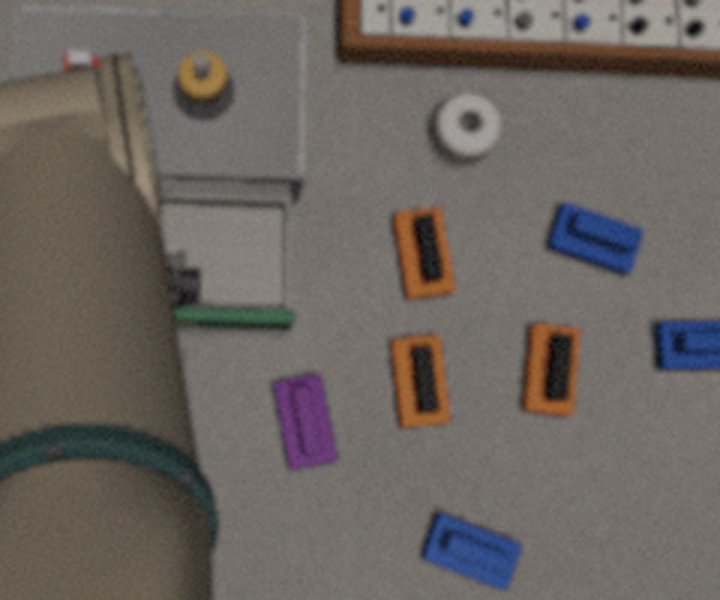

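The drawer is open (green front now at crop (235,317)) and the bricks are unmoved. Next is brick A at (549,-217).

```bash
python3 -c "
from h import *
plan(549,-217,150,189.8)"
python3 -m crank '[[[0,-0.75,0,0,-0.3,0],[0,-0.75,0,0,-0.3,0],[0,-0.75,0.1,0,-0.1,0],[-0.4,-0.75,0.3,0,0,0],[-0.4,-0.75,0.3,0,0,0],[-0.4,-0.75,0.3,0,0,0],[-0.4,-0.75,0.3,0,0,0],[-0.4,-0.75,0.3,0,0,0],[-0.4,-0.75,0.3,0,0,0],[-0.4,-0.75,0.3,0,0,0],[-0.2,-0.75,0.3,0,0,0],[0,-0.5,0.1,0,0,0]]]' -0.2
python3 -m crank '[[[0,0,0,0,0,-0.8],[0,0,0,0,0,-0.8]]]'
cat >> h.py <<'E'
def near(p,x,y,zt=25,yaw=None,r=70):
    """orange slab top from depth near (x,y) -> rect; then plan"""
    hsv=cv2.cvtColor(p["color"],cv2.COLOR_RGB2HSV);W=pts(p)
    m=((hsv[...,0]>=3)&(hsv[...,0]<=18)&(hsv[...,1]>140)&(np.abs(W[...,2]-zt)<4)&(np.hypot(W[...,0]-x,W[...,1]-y)<r))
    q=W[m];print(len(q),"z",np.median(q[:,2]).round(1));c,s,a=cv2.minAreaRect(q[:,:2].astype(np.float32))
    if s[0]<s[1]: a+=90
    a=(a+90)%180-90;print("slab",np.round(c,1),np.round(s,1),"yaw",round(a,1))
    k=(W[...,2]>zt+24)&(W[...,2]<zt+36)&(np.hypot(W[...,0]-x,W[...,1]-y)<r)&(hsv[...,2]<110)
    if k.sum()>20:
        c2,s2,a2=cv2.minAreaRect(W[k][:,:2].astype(np.float32))
        if s2[0]<s2[1]: a2+=90
        print("rib",np.round(c2,1),np.round(s2,1),"yaw",round((a2+90)%180-90,1),"z",np.median(W[k][:,2]).round(1))
    return c,a
E
python3 - <<'E'
from h import *
p=ctrl.get_image("wrist");save(p,"w2.png",None,1.2)
c,a=near(p,549,-217)
plan(c[0],c[1],29,180+a)
E
```

```text
turn units [ 0.04 -0.69 -1.69]
pos [456.2  58.8 244.4] rpy [-179.9   -4.2  179.6] F [2.9 0.2 1.8] w 0.1 t 6.5
shift units now [-3.37 -9.17  2.93] after turn [-1.48 -9.58  3.15]
clock: 7.53
eef_pos: [555.3, -211.5, 157.8]
tool_rot: [-3.141, 0.016, -3.138]
force: [-0.5, -0.4, -0.6]
width: 51.1
clock: 7.7
eef_pos: [554.4, -217.6, 153.9]
tool_rot: [-3.136, 0.013, -2.973]
force: [0.5, 1.1, -0.2]
width: 51.2
3303 z 25.6
slab [ 550.1 -220.6] [89.7 49.4] yaw 9.4
rib [ 550.1 -220.5] [65.5 17.3] yaw 9.3 z 55.7
turn units [-0.06  0.12  0.06]
pos [ 553.9 -218.2  153.8] rpy [-179.7    0.7 -170.2] F [ 0.6 -0.7  0.4] w 51.5 t 7.8
shift units now [ 0.19 -0.03  4.16] after turn [ 0.14 -0.06  4.16]
```

View pics/w2.png

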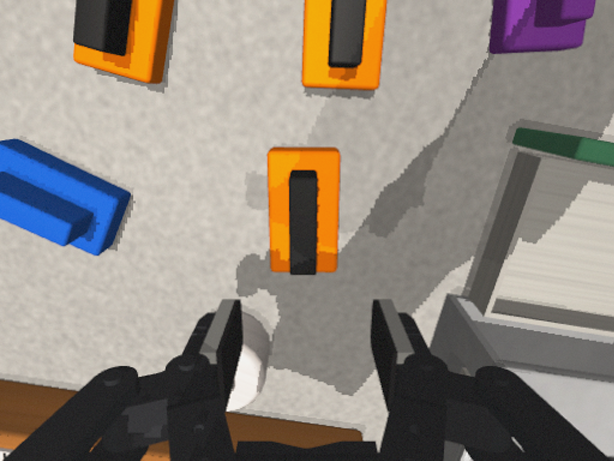

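The wrist view is centred on brick A at (303,210), aligned between the jaws. Descending to grasp.

```bash
python3 -m crank '[[[0.14,-0.03,0.4,0,0.1,0.05],[0,0,0.7,0,0,0],[0,0,0.8,0,0,0],[0,0,0.8,0,0,0],[0,0,0.7,0,0,0],[0,0,0.4,0,0,0],[0,0,0,0,0,0]]]'
python3 -c "
from h import *
plan(550,-220.5,30,189.4)"
```

```text
clock: 8.33
eef_pos: [549.1, -220.1, 29.3]
tool_rot: [-3.135, 0.001, -2.991]
force: [0.4, 0.1, 0.4]
width: 51.2
turn units [-0.07  0.01 -0.12]
pos [ 549.1 -220.1   29.3] rpy [-179.6    0.  -171.3] F [0.4 0.1 0.4] w 51.2 t 8.3
shift units now [-0.03 -0.02 -0.02] after turn [-0.03 -0.02 -0.02]
```

```bash
python3 -m crank '[[[0,0,0,0,0,0],[0,0,0,0,0,0],[0,0,0,0,0,0],[0,0,0,0,0,0],[0,0,0,0,0,0],[0,0,0,0,0,0]]]' 1
python3 -m crank '[[[0,0,-0.4,0,0,0],[0,0,-0.7,0,0,0],[0,0,-0.8,0,0,0],[0,0,-0.8,0,0,0],[0,0,-0.8,0,0,0],[0,0,-0.4,0,0,0],[0,0,0,0,0,0]]]'
python3 - <<'E'
from h import *
# drawer floor pose check (wrist sees part of it) from top camera
p=ctrl.get_image("wrist");W=pts(p)
m=(np.abs(W[...,2]-17)<3)&(W[...,0]>475)&(W[...,0]<610)&(W[...,1]>-80)&(W[...,1]<190)
q=W[m];print(len(q),np.nanpercentile(q,[2,50,98],0).round(1))
m=(np.abs(W[...,2]-82)<3)&(W[...,0]>430)&(W[...,0]<520)&(W[...,1]>-110);q=W[m];print(len(q));print(np.nanpercentile(q,[2,50,98],0).round(1))
plan(535,-31,150,180)
E
```

```text
clock: 8.83
eef_pos: [547.9, -219.4, 28.8]
tool_rot: [-3.135, -0.002, -2.994]
force: [-0.5, -0.4, -5.5]
width: 16.8
clock: 9.42
eef_pos: [545.1, -217.1, 153.6]
tool_rot: [-3.138, -0.006, -2.994]
force: [0.2, -0.1, -5.9]
width: 17.3
9874 [[485.5 -59.4  16.4]
 [542.4 -23.   17.8]
 [593.   26.9  19.3]]
815
[[467.2 -86.2  79.9]
 [473.  -74.   82.6]
 [478.7 -59.5  84.1]]
turn units [-0.04 -0.06  1.41]
pos [ 544.9 -217.   152.7] rpy [-179.8   -0.4 -171.5] F [ 0.6  0.4 -5.3] w 17.1 t 9.5
shift units now [-0.59  6.18  0.07] after turn [0.33 6.2  0.09]
```

Brick A is held (width 17, about 5.5 N). Carrying it to the drawer at y=-31.

```bash
python3 -m crank '[[[0,0.3,0,0,0,0.5],[0,0.6,0,0,0,0.5],[0,0.8,0,0,0,0.4],[0,0.8,0,0,0,0],[0,0.8,0,0,0,0],[0,0.8,0,0,0,0],[0.1,0.8,0,0,0,0],[0.1,0.7,0,0,0,0],[0,0.5,0,0,0,0],[0,0.2,0,0,0,0],[0,0,0,0,0,0]]]'
python3 -c "
from h import *
plan(536.5,-31,50,180)"
```

```text
clock: 10.38
eef_pos: [525.9, -21.5, 142.5]
tool_rot: [-3.137, -0.025, 3.13]
force: [-0.4, -0.8, -5.2]
width: 16.9
turn units [-0.04 -0.23 -0.11]
pos [525.9 -21.5 142.5] rpy [-179.7   -1.4  179.3] F [-0.4 -0.8 -5.2] w 16.9 t 10.4
shift units now [-0.43 -0.3   3.07] after turn [-0.35 -0.32  3.08]
```

```bash
python3 -m crank '[[[-0.2,-0.15,0.2,0,-0.2,-0.1],[-0.15,-0.15,0.5,0,0,0],[0,0,0.7,0,0,0],[0,0,0.7,0,0,0],[0,0,0.6,0,0,0],[0,0,0.3,0,0,0],[0,0,0,0,0,0]]]'
python3 -c "
from h import *
plan(536.5,-31,46.5,180)"
```

```text
clock: 10.97
eef_pos: [536.8, -41.1, 47.7]
tool_rot: [-3.131, -0.002, 3.134]
force: [-2.4, 0.3, -5.6]
width: 16.9
turn units [-0.1  -0.02 -0.07]
pos [536.8 -41.1  47.7] rpy [-1.794e+02 -1.000e-01  1.796e+02] F [-2.4  0.3 -5.6] w 16.9 t 11.0
shift units now [0.01 0.34 0.04] after turn [0.01 0.34 0.04]
```

```bash
python3 -m crank '[[[0,0.3,0,0,0,0],[0,0,0.05,0,0,0],[0,0,0.05,0,0,0],[0,0,0,0,0,0]]]'
python3 -m crank '[[[0,0,0,0,0,0],[0,0,0,0,0,0],[0,0,0,0,0,0],[0,0,0,0,0,0]]]' 0.15
python3 -m crank '[[[0,0,-0.3,0,0,0],[0,0,-0.6,0,0,0],[0,0,-0.8,0,0,0],[0,0,-0.8,0,0,0],[0,0,-0.8,0,0,0],[0,0,-0.3,0,0,0]]]'
python3 - <<'E'
from h import *
p=ctrl.get_image("wrist");save(p,"w3.png",None,1.2)
near(p,536,-33,42)
p=ctrl.get_image("top");bricks(p,amin=100)
plan(420,-214,150,187)
E
```

```text
clock: 11.3
eef_pos: [538.0, -33.2, 46.0]
tool_rot: [-3.13, -0.0, 3.132]
force: [-0.5, 0.0, -5.6]
width: 16.9
clock: 11.63
eef_pos: [542.2, -33.0, 50.2]
tool_rot: [-3.13, 0.01, 3.132]
force: [-0.5, 0.6, 0.5]
width: 36.2
clock: 12.13
eef_pos: [540.4, -32.0, 164.5]
tool_rot: [-3.13, 0.008, 3.132]
force: [0.3, -0.1, 0.3]
width: 36.3
3442 z 42.6
slab [539.9 -33. ] [49.5 89.2] yaw -0.3
rib [519.9 -32.8] [ 17.5 106.6] yaw -0.4 z 72.6
brick px [352. 213.] 295 xy [ 433.9 -347.5] size [48.6 87. ] yaw -5.8 z 25.5
brick px [309. 217.] 313 xy [ 419.1 -213.2] size [85.8 49. ] yaw 7.6 z 25.8
turn units [-0.12  0.07 -1.26]
pos [540.2 -32.  163.1] rpy [-179.3    0.4  179.5] F [-0.1  0.2  0. ] w 35.6 t 12.2
shift units now [ 3.95 -6.1   0.48] after turn [ 4.72 -5.53  0.44]
```

Brick A is lying flat in the drawer (slab z 42.6, x 540, y -33). Now brick B.

```bash
python3 -m crank '[[[0.3,-0.4,0,-0.1,0,-0.4],[0.4,-0.6,0,0,0,-0.4],[0.4,-0.6,0,0,0,-0.4],[0.5,-0.6,0,0,0,0],[0.5,-0.6,0,0,0,0],[0.5,-0.6,0,0,0,0],[0.5,-0.6,0.1,0,0,0],[0.5,-0.6,0.1,0,0,0],[0.4,-0.4,0.1,0,0,0],[0.3,-0.3,0,0,0,0],[0,0,0,0,0,0]]]' -0.2
python3 - <<'E'
from h import *
p=ctrl.get_image("wrist")
c,a=near(p,419,-213)
plan(c[0],c[1],29.5,180+a)
E
```

```text
clock: 13.15
eef_pos: [415.4, -205.9, 140.8]
tool_rot: [3.133, -0.01, -3.014]
force: [-0.2, -0.4, -0.0]
width: 51.5
3259 z 25.6
slab [ 418.3 -217.1] [89.6 49.5] yaw 7.1
rib [ 418.6 -217.1] [66.2 17.6] yaw 7.7 z 55.7
turn units [ 0.09 -0.09  0.05]
pos [ 416.3 -204.6  140.8] rpy [ 179.4   -0.5 -172.6] F [ 0.  -0.  -0.2] w 51.2 t 13.2
shift units now [-0.05 -0.46  3.7 ] after turn [-0.02 -0.42  3.71]
```

```bash
python3 -m crank '[[[0,-0.3,0.2,0.1,-0.1,0],[0,-0.13,0.6,0,0,0],[0,0,0.7,0,0,0],[0,0,0.8,0,0,0],[0,0,0.7,0,0,0],[0,0,0.5,0,0,0],[0,0,0.1,0,0,0],[0,0,0,0,0,0]]]'
python3 -c "
from h import *
plan(418.5,-217.1,29.5,187.2)"
```

```text
clock: 13.87
eef_pos: [425.5, -208.5, 25.4]
tool_rot: [3.138, 0.007, -3.002]
force: [0.1, -0.1, -0.0]
width: 51.4
turn units [0.03 0.07 0.13]
pos [ 425.5 -208.5   25.4] rpy [ 179.8    0.4 -172. ] F [ 0.1 -0.1 -0. ] w 51.4 t 13.9
shift units now [ 0.27 -0.25 -0.14] after turn [ 0.27 -0.26 -0.14]
```

```bash
python3 -m crank '[[[0.2,-0.2,-0.14,0,0,0.1],[0.05,-0.05,0,0,0,0],[0,0,0,0,0,0]]]'
python3 -c "
from h import *
plan(418.5,-217.1,29.5,187.2)"
```

```text
clock: 14.12
eef_pos: [420.1, -216.1, 30.9]
tool_rot: [3.138, 0.009, -3.01]
force: [-0.8, 0.1, 0.1]
width: 51.3
turn units [0.04 0.08 0.05]
pos [ 420.1 -216.1   30.9] rpy [ 179.8    0.5 -172.5] F [-0.8  0.1  0.1] w 51.3 t 14.1
shift units now [ 0.06 -0.03  0.04] after turn [ 0.06 -0.03  0.05]
```

```bash
python3 -m crank '[[[0,0,0,0,0,0],[0,0,0,0,0,0],[0,0,0,0,0,0],[0,0,0,0,0,0],[0,0,0,0,0,0],[0,0,0,0,0,0]]]' 1
python3 -m crank '[[[0,0,-0.4,0,0,0],[0,0,-0.7,0,0,0],[0,0,-0.8,0,0,0],[0,0,-0.8,0,0,0],[0,0,-0.9,0,0,0],[0,0,-0.8,0,0,0],[0,0,-0.2,0,0,0],[0,0,0,0,0,0]]]'
python3 -c "
from h import *
plan(537,54,160,180)"
```

```text
clock: 14.62
eef_pos: [420.8, -217.3, 33.6]
tool_rot: [3.14, 0.012, -3.012]
force: [-0.0, 1.0, -4.1]
width: 16.5
clock: 15.28
eef_pos: [415.3, -215.5, 172.9]
tool_rot: [3.133, 0.001, -3.011]
force: [-0.1, -0.1, -4.7]
width: 16.8
turn units [0.08 0.01 1.25]
pos [ 415.3 -215.5  172.9] rpy [ 1.795e+02  1.000e-01 -1.725e+02] F [-0.1 -0.1 -4.7] w 16.8 t 15.3
shift units now [-5.19  8.37  0.51] after turn [-4.06  8.98  0.43]
```

```bash
python3 -m crank '[[[-0.2,0.4,0,0.1,0,0.4],[-0.4,0.8,0,0,0,0.4],[-0.4,0.9,0,0,0,0.4],[-0.4,0.9,0,0,0,0],[-0.4,0.9,0,0,0,0],[-0.4,0.9,0,0,0,0],[-0.4,0.9,0.1,0,0,0],[-0.4,0.9,0.1,0,0,0],[-0.4,0.8,0.1,0,0,0],[-0.3,0.6,0.1,0,0,0],[-0.2,0.4,0,0,0,0],[0,0,0,0,0,0]]]'
python3 -c "
from h import *
plan(537,54,50,180)"
```

```text
clock: 16.28
eef_pos: [521.4, 49.0, 136.7]
tool_rot: [-3.138, -0.028, 3.134]
force: [0.6, -0.3, -4.6]
width: 16.9
turn units [-0.03 -0.27 -0.07]
pos [521.4  49.  136.7] rpy [-179.8   -1.6  179.6] F [ 0.6 -0.3 -4.6] w 16.9 t 16.3
shift units now [-0.6   0.18  2.88] after turn [-0.52  0.17  2.89]
```

```bash
python3 -m crank '[[[-0.3,0.1,0.1,0,-0.25,-0.05],[-0.25,0.07,0.3,0,0,0],[0,0,0.6,0,0,0],[0,0,0.7,0,0,0],[0,0,0.6,0,0,0],[0,0,0.3,0,0,0],[0,0,0,0,0,0]]]'
python3 -c "
from h import *
plan(537,54,49,180)"
```

```text
clock: 16.87
eef_pos: [532.7, 50.7, 48.8]
tool_rot: [-3.134, -0.011, 3.14]
force: [-3.8, 4.5, 25.6]
width: 16.7
turn units [-0.07 -0.11 -0.01]
pos [532.7  50.7  48.8] rpy [-179.6   -0.6  179.9] F [-3.8  4.5 25.6] w 16.7 t 16.9
shift units now [-0.14  0.11 -0.01] after turn [-0.14  0.11 -0.01]
```

```bash
python3 -m crank '[[[0,0,-0.05,0,0,0],[0,0,0,0,0,0],[0,0,0,0,0,0],[0,0,0,0,0,0],[0,0,0,0,0,0]]]' 0.15
python3 -m crank '[[[0,0,-0.3,0,0,0],[0,0,-0.6,0,0,0],[0,0,-0.8,0,0,0],[0,0,-0.8,0,0,0],[0,0,-0.8,0,0,0],[0,0,-0.3,0,0,0]]]'
python3 - <<'E'
from h import *
p=ctrl.get_image("wrist");save(p,"w4.png",None,1.2)
near(p,535,52,42,r=60)
p=ctrl.get_image("top");bricks(p,amin=100)
plan(434,-347,150,174)
E
```

```text
clock: 17.28
eef_pos: [531.5, 47.8, 49.3]
tool_rot: [-3.132, -0.013, 3.138]
force: [-0.1, 0.5, -1.0]
width: 36.3
clock: 17.78
eef_pos: [530.3, 47.7, 160.9]
tool_rot: [-3.13, -0.02, 3.137]
force: [0.1, 0.5, 0.3]
width: 36.5
3867 z 42.6
slab [529.   34.1] [84.  89.1] yaw -0.1
rib [529.1  51.4] [17.5 65.7] yaw -0.1 z 72.7
brick px [250. 175.] 306 xy [540.4 -30.5] size [85.4 44.8] yaw 1.3 z 42.7
brick px [352. 213.] 295 xy [ 433.9 -347.5] size [48.7 87. ] yaw -5.3 z 25.5
turn units [-0.12 -0.19  0.96]
pos [530.1  47.6 159.6] rpy [-179.3   -1.2  179.8] F [-0.4  0.3 -0.4] w 36.1 t 17.9
shift units now [  3.14 -13.16   0.53] after turn [  1.81 -13.42   0.32]
```

View pics/w4.png

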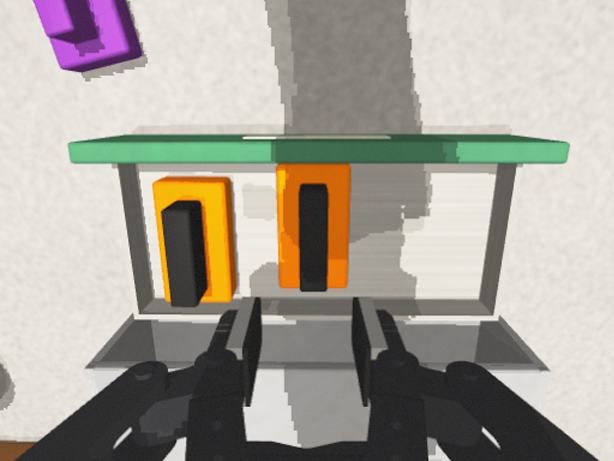

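Both bricks lie flat in the drawer at (190,240) and (313,225), with room on the right. Now brick C.

```bash
python3 -m crank '[[[0,-0.4,0,-0.1,-0.2,0],[0,-0.8,0,0,0,0.3],[0,-0.8,0,0,0,0.3],[0.1,-0.8,0,0,0,0.3],[0.1,-0.9,0,0,0,0],[0.1,-0.9,0,0,0,0],[0.1,-0.9,0,0,0,0],[0.1,-0.9,0,0,0,0],[0.1,-0.9,0,0,0,0],[0.1,-0.9,0,0,0,0],[0.1,-0.9,0,0,0,0],[0.1,-0.9,0,0,0,0]]]' -0.2
python3 -c "
from h import *
plan(434,-347,150,174.5)"
```

```text
clock: 18.88
eef_pos: [469.8, -249.9, 142.9]
tool_rot: [3.133, -0.023, 3.056]
force: [0.4, 0.1, -0.1]
width: 51.3
turn units [ 0.08 -0.22  0.1 ]
pos [ 469.8 -249.9  142.9] rpy [179.5  -1.3 175.1] F [ 0.4  0.1 -0.1] w 51.3 t 18.9
shift units now [ 0.92 -3.33 -0.24] after turn [ 0.88 -3.34 -0.24]
```

```bash
python3 -m crank '[[[0.2,-0.7,-0.05,0.1,-0.2,0.1],[0.2,-0.8,-0.05,0,0,0],[0.2,-0.8,-0.05,0,0,0],[0.2,-0.6,0,0,0,0],[0,-0.3,0,0,0,0],[0,0,0,0,0,0]]]'
python3 - <<'E'
from h import *
p=ctrl.get_image("wrist")
c,a=near(p,434,-348)
plan(c[0],c[1],29.5,180+a)
E
```

```text
clock: 19.38
eef_pos: [426.4, -352.3, 138.1]
tool_rot: [3.141, -0.016, 3.034]
force: [-0.1, -0.1, 1.3]
width: 51.5
4114 z 25.7
slab [ 433.4 -351.8] [49.4 89.8] yaw -6.0
rib [ 433.1 -351.7] [17.6 65. ] yaw -5.6 z 55.7
turn units [ 0.02 -0.16 -0.01]
pos [ 426.3 -350.9  137.9] rpy [179.9  -1.  173.9] F [-1.1 -0.7  0.2] w 50.9 t 19.4
shift units now [-0.3  -0.01  3.61] after turn [-0.24 -0.    3.61]
```

```bash
python3 -m crank '[[[-0.1,0,0.2,0,-0.15,0],[0,0,0.6,0,0,0],[0,0,0.7,0,0,0],[0,0,0.8,0,0,0],[0,0,0.6,0,0,0],[0,0,0.3,0,0,0],[0,0,0.1,0,0,0],[0,0,0,0,0,0]]]'
python3 -c "
from h import *
plan(433.2,-351.7,30,174.2)"
```

```text
clock: 20.1
eef_pos: [436.9, -335.9, 32.8]
tool_rot: [3.13, 0.001, 3.052]
force: [-1.1, -2.1, 1.4]
width: 51.6
turn units [0.11 0.01 0.11]
pos [ 436.9 -335.9   32.8] rpy [1.793e+02 1.000e-01 1.748e+02] F [-1.1 -2.1  1.4] w 51.6 t 20.1
shift units now [ 0.07 -0.54  0.09] after turn [ 0.07 -0.54  0.09]
```

```bash
python3 -m crank '[[[0.05,-0.35,0,0.1,0,0.1],[0,-0.2,0.05,0,0,0],[0,0,0,0,0,0]]]'
python3 - <<'E'
from h import *
plan(433.2,-351.7,30,174.2)
p=ctrl.get_image("wrist");save(p,"w5.png",None,1.2)
E
```

```text
clock: 20.35
eef_pos: [435.5, -352.9, 32.9]
tool_rot: [-3.141, 0.003, 3.043]
force: [-0.2, -0.2, -0.4]
width: 51.1
turn units [-0.01  0.03  0.02]
pos [ 435.5 -352.9   32.9] rpy [-180.     0.2  174.3] F [-0.2 -0.2 -0.4] w 51.1 t 20.4
shift units now [0.08 0.03 0.1 ] after turn [0.08 0.03 0.1 ]
```

View pics/w5.png

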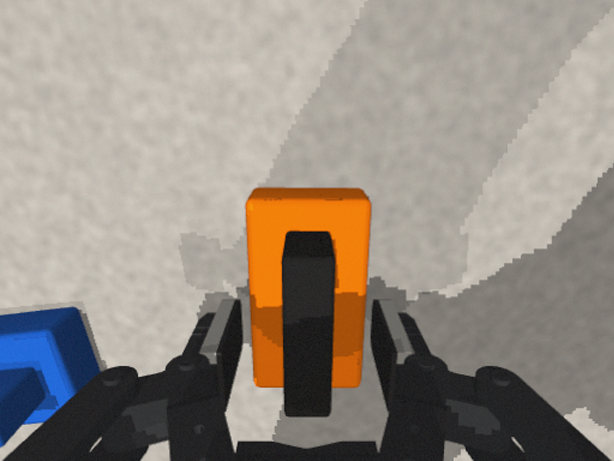

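The rib at (308,320) is centred between the jaws. Closing.

```bash
python3 -m crank '[[[0,0,0.06,0,0,0],[0,0,0,0,0,0],[0,0,0,0,0,0],[0,0,0,0,0,0],[0,0,0,0,0,0],[0,0,0,0,0,0]]]' 1
python3 -m crank '[[[0,0,-0.4,0,0,0],[0,0,-0.7,0,0,0],[0,0,-0.8,0,0,0],[0,0,-0.8,0,0,0],[0,0,-0.9,0,0,0],[0,0,-0.8,0,0,0],[0,0,-0.2,0,0,0],[0,0,0,0,0,0]]]'
python3 -c "
from h import *
plan(537,138,160,180)"
```

```text
clock: 20.9
eef_pos: [436.1, -353.3, 32.8]
tool_rot: [-3.14, 0.006, 3.041]
force: [-0.6, 3.3, 6.1]
width: 16.8
clock: 21.57
eef_pos: [431.4, -349.8, 177.0]
tool_rot: [3.137, -0.003, 3.042]
force: [-0.0, -0.1, -3.8]
width: 16.7
turn units [ 0.04 -0.03 -0.95]
pos [ 431.4 -349.8  177. ] rpy [179.7  -0.2 174.3] F [-0.  -0.1 -3.8] w 16.7 t 21.6
shift units now [-1.89 16.53  0.63] after turn [-3.52 16.26  0.57]
```

```bash
python3 -m crank '[[[-0.1,0.4,0,0,0,-0.3],[-0.2,0.8,0,0,0,-0.3],[-0.2,0.8,0,0,0,-0.3],[-0.2,0.85,0,0,0,0],[-0.2,0.85,0,0,0,0],[-0.2,0.85,0,0,0,0],[-0.2,0.85,0,0,0,0],[-0.2,0.85,0,0,0,0],[-0.2,0.85,0,0,0,0],[-0.2,0.85,0,0,0,0],[-0.2,0.85,0,0,0,0],[-0.2,0.85,0,0,0,0]]]'
python3 -c "
from h import *
plan(537,138,160,180)"
```

```text
clock: 22.57
eef_pos: [491.1, -41.3, 160.3]
tool_rot: [3.127, -0.036, -3.132]
force: [0.4, -0.0, -4.6]
width: 16.9
turn units [ 0.14 -0.34  0.09]
pos [491.1 -41.3 160.3] rpy [ 179.1   -2.1 -179.5] F [ 0.4 -0.  -4.6] w 16.9 t 22.6
shift units now [-1.59  5.96  0.04] after turn [-1.53  5.98  0.01]
```

```bash
python3 -m crank '[[[-0.2,0.8,0,0.1,-0.3,0.1],[-0.2,0.8,0,0,0,0],[-0.2,0.8,0,0,0,0],[-0.2,0.8,0,0,0,0],[-0.2,0.8,0,0,0,0],[-0.2,0.7,0,0,0,0],[-0.2,0.5,0,0,0,0],[-0.1,0.2,0,0,0,0],[0,0,0,0,0,0]]]'
python3 -c "
from h import *
plan(537,138,52,180)"
```

```text
clock: 23.32
eef_pos: [519.9, 146.9, 144.8]
tool_rot: [3.133, -0.035, -3.11]
force: [0.2, -0.1, -4.5]
width: 16.6
turn units [ 0.08 -0.33  0.3 ]
pos [519.9 146.9 144.8] rpy [ 179.5   -2.  -178.2] F [ 0.2 -0.1 -4.5] w 16.6 t 23.3
shift units now [-0.67 -0.34  3.07] after turn [-0.57 -0.3   3.09]
```

```bash
python3 -m crank '[[[-0.3,-0.2,0.1,0.1,-0.3,0.2],[-0.27,-0.1,0.3,0,0,0.1],[0,0,0.6,0,0,0],[0,0,0.7,0,0,0],[0,0,0.6,0,0,0],[0,0,0.3,0,0,0],[0,0,0,0,0,0]]]'
python3 -c "
from h import *
plan(537,138,50,180)"
```

```text
clock: 23.9
eef_pos: [533.0, 129.7, 57.5]
tool_rot: [-3.133, -0.014, 3.137]
force: [-0.6, -0.6, -2.8]
width: 17.0
turn units [-0.08 -0.14 -0.04]
pos [533.  129.7  57.5] rpy [-179.5   -0.8  179.7] F [-0.6 -0.6 -2.8] w 17.0 t 23.9
shift units now [-0.13  0.28  0.24] after turn [-0.13  0.28  0.25]
```

```bash
python3 -m crank '[[[-0.1,0.25,0.1,0,0,0],[0,0,0.12,0,0,0],[0,0,0.05,0,0,0],[0,0,0,0,0,0]]]'
python3 -m crank '[[[0,0,0,0,0,0],[0,0,0,0,0,0],[0,0,0,0,0,0],[0,0,0,0,0,0]]]' 0.15
python3 -m crank '[[[0,0,-0.3,0,0,0],[0,0,-0.6,0,0,0],[0,0,-0.8,0,0,0],[0,0,-0.8,0,0,0],[0,0,-0.8,0,0,0],[0,0,-0.3,0,0,0]]]'
python3 - <<'E'
from h import *
p=ctrl.get_image("wrist");save(p,"w6.png",None,1.2)
W=pts(p)
near(p,535,137,42,r=55)
p=ctrl.get_image("top");bricks(p,amin=100)
plan(425,54,180,180)
E
```

```text
clock: 24.23
eef_pos: [537.6, 136.1, 51.1]
tool_rot: [-3.133, -0.013, 3.135]
force: [0.2, 0.0, -3.4]
width: 16.9
clock: 24.57
eef_pos: [541.1, 137.5, 54.6]
tool_rot: [-3.135, -0.005, 3.135]
force: [0.8, 0.2, -0.5]
width: 36.5
clock: 25.07
eef_pos: [540.2, 138.0, 167.4]
tool_rot: [-3.134, -0.01, 3.136]
force: [0.7, 0.2, -0.7]
width: 36.4
3935 z 42.6
slab [534.5 136.8] [49.4 89.5] yaw -0.6
rib [534.6 136.8] [17.4 65.9] yaw -0.7 z 72.6
brick px [250. 175.] 310 xy [539.  -30.5] size [88.2 44.8] yaw 1.3 z 42.7
brick px [222. 178.] 321 xy [529.   52.7] size [84.9 44.8] yaw 1.6 z 42.5
brick px [197. 178.] 158 xy [527.9 127.6] size [31.3 78.1] yaw -5.4 z 42.1
turn units [-0.07 -0.1  -0.05]
pos [540.  137.9 166. ] rpy [-179.6   -0.6  179.7] F [-0.6  0.3  0.5] w 36.3 t 25.2
shift units now [ 3.82 -2.82 -0.41] after turn [ 3.83 -2.8  -0.47]
```

View pics/w6.png

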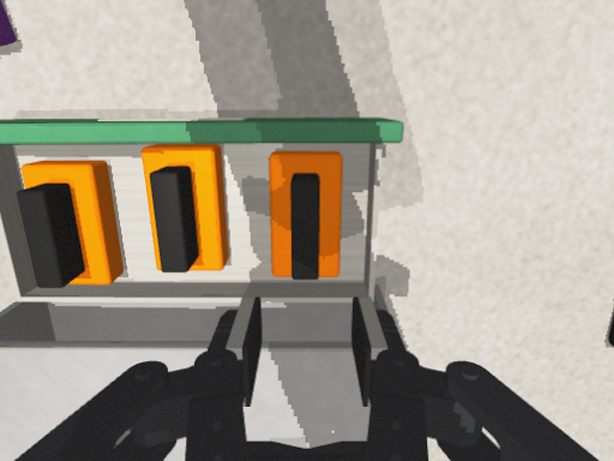

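All three bricks lie flat at (60,230), (185,215) and (305,220), and there is no other orange brick in the top image. Now shutting the drawer.

```bash
python3 -m crank '[[[0.4,-0.3,-0.1,0,0,0],[0.5,-0.4,-0.1,0,0,0],[0.5,-0.4,-0.1,0,0,0],[0.5,-0.4,0,0,0,0],[0.5,-0.4,0,0,0,0],[0.5,-0.4,0,0,0,0],[0.5,-0.3,0,0,0,0],[0.3,-0.2,0,0,0,0],[0.1,0,0,0,0,0],[0,0,0,0,0,0]]]' 1
python3 -c "
from h import *
plan(430,54,48,180)"
```

```text
clock: 26.0
eef_pos: [412.1, 50.2, 166.8]
tool_rot: [-3.131, -0.03, 3.137]
force: [-0.3, 0.1, -0.1]
width: 0.1
turn units [-0.1  -0.28 -0.04]
pos [412.1  50.2 166.8] rpy [-179.4   -1.7  179.7] F [-0.3  0.1 -0.1] w 0.1 t 26.0
shift units now [-0.71  0.17  3.94] after turn [-0.6   0.13  3.96]
```

```bash
python3 -m crank '[[[-0.2,0.1,0.3,0,-0.3,0],[0,0,0.7,0,0,0],[0,0,0.8,0,0,0],[0,0,0.8,0,0,0],[0,0,0.7,0,0,0],[0,0,0.4,0,0,0],[0,0,0,0,0,0]]]'
python3 -c "
from h import *
plan(455,54,50,180)"
```

```text
clock: 26.58
eef_pos: [421.1, 55.0, 55.7]
tool_rot: [-3.129, -0.001, 3.142]
force: [-0.2, 0.5, -0.9]
width: -0.5
turn units [-0.12 -0.01 -0.  ]
pos [421.1  55.   55.7] rpy [-1.793e+02 -1.000e-01  1.800e+02] F [-0.2  0.5 -0.9] w -0.5 t 26.6
shift units now [-1.13 -0.03  0.19] after turn [-1.13 -0.03  0.19]
```

```bash
python3 -m crank '[[[-0.4,0,0.15,0,0,0],[-0.4,0,0.1,0,0,0],[-0.3,0,0.05,0,0,0],[-0.3,0,0.05,0,0,0],[-0.3,0,0.05,0,0,0],[-0.3,0,0.05,0,0,0],[-0.3,0,0.05,0,0,0],[-0.3,0,0.05,0,0,0],[-0.3,0,0.05,0,0,0],[-0.3,0,0.05,0,0,0]]]'
python3 -m crank '[[[-0.3,0,0.05,0,0,0],[-0.3,0,0.05,0,0,0],[-0.3,0,0.05,0,0,0],[-0.3,0,0.05,0,0,0],[-0.2,0,0,0,0,0]]]'
```

```text
clock: 27.42
eef_pos: [512.2, 57.2, 42.9]
tool_rot: [-3.128, -0.019, -3.136]
force: [-6.5, -2.0, 17.5]
width: -0.2
clock: 27.83
eef_pos: [547.9, 57.0, 43.5]
tool_rot: [-3.126, -0.035, -3.135]
force: [-6.3, 0.1, -3.3]
width: 0.0
```

```bash
python3 -m crank '[[[-0.3,0,0,0,0,0],[-0.3,0,0,0,0,0],[-0.2,0,0,0,0,0],[-0.2,0,0,0,0,0]]]'
python3 -m crank '[[[-0.15,0,0,0,0,0],[-0.15,0,0,0,0,0]]]'
```

```text
clock: 28.17
eef_pos: [564.2, 56.9, 43.8]
tool_rot: [-3.124, -0.066, -3.134]
force: [-10.0, -0.5, 9.3]
width: -0.2
clock: 28.33
eef_pos: [567.6, 56.9, 44.0]
tool_rot: [-3.124, -0.079, -3.132]
force: [-5.8, -1.6, 7.6]
width: -0.1
```

```bash
python3 -m crank '[[[-0.15,0,0,0,-0.4,0],[-0.2,0,0,0,-0.3,0]]]'
python3 -m crank '[[[-0.2,0,0,0,0,0],[-0.2,0,0,0,0,0]]]'
```

```text
clock: 28.5
eef_pos: [575.0, 57.0, 43.4]
tool_rot: [-3.125, -0.013, -3.131]
force: [-7.8, -1.6, 4.8]
width: -0.1
clock: 28.67
eef_pos: [575.5, 57.1, 43.5]
tool_rot: [-3.122, -0.035, -3.13]
force: [-15.4, -1.6, 16.3]
width: -0.2
```

```bash
python3 -m crank '[[[-0.25,0,0,0,-0.2,0],[-0.3,0,0,0,0,0]]]'
```

```text
clock: 28.83
eef_pos: [579.7, 56.9, 43.5]
tool_rot: [-3.12, -0.039, -3.128]
force: [-25.3, -0.8, 23.0]
width: -0.0
```

Firm against the stop, so I'll draw away and check that it stays shut.

```bash
python3 -m crank '[[[0.3,0,0,0,0,0],[0.6,0,0,0,-0.2,0],[0.7,0,0,0,0,0],[0.7,0,0,0,0,0],[0.7,0,0,0,0,0],[0.5,0,-0.2,0,0,0],[0.2,0,-0.6,0,0,0],[0,0,-0.9,0,0,0],[0,0,-0.9,0,0,0],[0,0,-0.9,0,0,0],[0,0,-0.9,0,0,0],[0,0,-0.9,0,0,0]]]'
python3 - <<'E'
from h import *
p=ctrl.get_image("wrist");save(p,"w7.png",None,1.2)
W=pts(p);hsv=cv2.cvtColor(p["color"],cv2.COLOR_RGB2HSV)
m=(hsv[...,0]>45)&(hsv[...,0]<85)&(hsv[...,1]>90);q=W[m]
f=q[np.abs(q[:,2]-46)<22];print("face",np.nanmedian(f,0).round(1));t=q[np.abs(q[:,2]-82)<3];print(len(t),np.nanpercentile(t,[1,99],0).round(1) if len(t) else 0)
plan(560,9,235,180)
p=ctrl.get_image("top");bricks(p,amin=60)
E
```

```text
clock: 29.83
eef_pos: [465.0, 66.2, 210.1]
tool_rot: [-3.137, -0.027, -3.117]
force: [0.4, 0.2, -0.4]
width: -0.0
face [579.9   8.3  47.8]
1015 [[579.  -83.2  79.1]
 [590.5 189.4  84.3]]
turn units [-0.03 -0.17  0.24]
pos [468.5  67.2 214.8] rpy [-179.8   -1.  -178.6] F [1.5 1.1 2.4] w 0.2 t 29.9
shift units now [-2.99 -2.02 -0.72] after turn [-3.05 -1.94 -0.67]
```

View pics/w7.png

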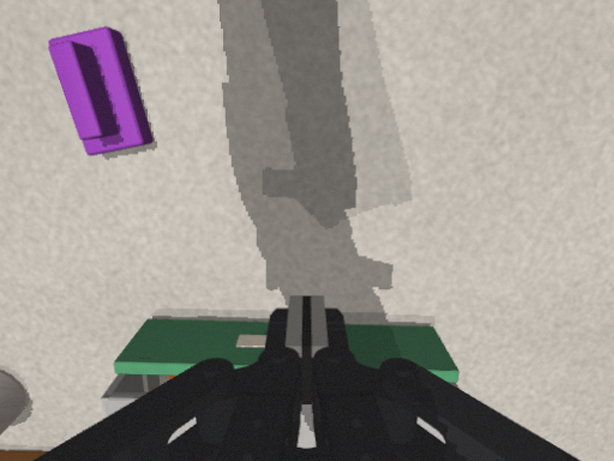

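The front face is at x=579.9 (originally 580.2), so the drawer is latched shut. Moving above the collar to measure.

```bash
python3 -m crank '[[[0,0,-0.6,0,-0.15,0.2],[0,-0.2,-0.8,0,0,0],[-0.4,-0.2,-0.6,0,0,0],[-0.6,-0.2,0,0,0,0],[-0.8,-0.2,0,0,0,0],[-0.8,-0.2,0,0,0,0],[-0.8,-0.2,0,0,0,0],[-0.8,-0.2,0,0,0,0],[-0.8,-0.2,0,0,0,0],[-0.7,-0.2,0,0,0,0],[-0.4,0,0,0,0,0],[0,0,0,0,0,0]]]' -0.65
cat >> h.py <<'E'
def collar(p,v=True):
    W=pts(p);hsv=cv2.cvtColor(p["color"],cv2.COLOR_RGB2HSV)
    d=np.hypot(W[...,0]-689,W[...,1]-9)
    br=(hsv[...,0]>14)&(hsv[...,0]<32)&(hsv[...,1]>90)&(d<40)&(W[...,2]>115)
    z=np.nanmedian(np.percentile(W[br][:,2],[60,70,80,90])) if br.sum()>20 else np.nan
    t=br&(np.abs(W[...,2]-z)<2);c,r=cv2.minEnclosingCircle(W[t][:,:2].astype(np.float32))
    print("collar n",br.sum(),"z",round(float(z),1),"c",np.round(c,1),"r",round(r,1))
    red=((hsv[...,0]<7)|(hsv[...,0]>172))&(hsv[...,1]>130)&(W[...,0]>650)&(W[...,1]>60)&(W[...,1]<150)&(W[...,2]>110)
    q=W[red]
    if len(q)>10:
        print("red n",len(q),"z pct",np.percentile(q[:,2],[2,25,50,75,95]).round(1),"y",np.percentile(q[:,1],[2,98]).round(1),"x",np.percentile(q[:,0],[2,98]).round(1))
        tip=q[q[:,1]<100];print("tip part",len(tip),np.percentile(tip[:,2],[25,50,75,90,97]).round(1) if len(tip) else "")
    m=(np.abs(W[...,2]-95)<5)&(W[...,0]>620)&(W[...,0]<750)&(np.abs(W[...,1]-54)<120)&(hsv[...,1]<60)
    print("cab z",np.median(W[m][:,2]).round(1) if m.sum() else "")
E
python3 - <<'E'
from h import *
plan(689,9,280,180)
p=ctrl.get_image("wrist");save(p,"w8.png",None,1.2);collar(p)
for n in("scene","top"):
    p=ctrl.get_image(n);print(n);collar(p)
E
```

```text
clock: 30.93
eef_pos: [659.2, 23.6, 270.9]
tool_rot: [3.12, -0.004, -3.12]
force: [-0.1, -0.1, -0.2]
width: 70.1
turn units [ 0.21 -0.04  0.2 ]
pos [659.2  23.6 270.9] rpy [ 178.8   -0.2 -178.8] F [-0.1 -0.1 -0.2] w 70.1 t 30.9
shift units now [-0.98 -0.5  -0.32] after turn [-0.99 -0.49 -0.3 ]
collar n 1665 z 147.6 c [688.2   8.1] r 22.5
red n 756 z pct [155.8 163.3 164.3 164.8 165.6] y [ 81.2 131.8] x [678.8 693.9]
tip part 313 [163.9 164.5 164.9 165.4 165.8]
cab z 95.8
scene
collar n 210 z 146.3 c [689.6   3.8] r 22.5
red n 57 z pct [151.6 159.6 161.8 163.7 165.1] y [ 80.6 128.3] x [683.6 699.8]
tip part 21 [161.8 163.3 164.2 164.9 165.6]
cab z 95.1
top
collar n 0 z nan c [0. 0.] r 0.0
red n 44 z pct [156.9 162.3 163.6 165.4 166.3] y [ 93.8 131.9] x [678. 692.]
tip part 9 [162.5 164.2 165.3 166.  167.5]
cab z 95.7
```

View pics/w8.png

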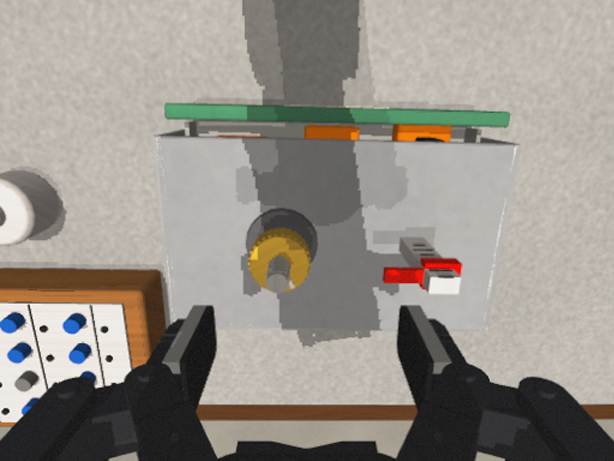

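The collar at (280,260) is at z 147.6 and the pointer edge at (405,275) is at z 164.8. That leaves about 17.1 mm of lift, or 342° CCW. I'll unwind the wrist first.

```bash
python3 -c "
from h import *
print(ctrl.read_state()['qpos'].round(2))"
R='nop'; python3 -m crank '[[[-0.5,-0.25,0,0.1,0,1],[-0.4,-0.4,0,0.1,0,1],[0,0,0,0,0,1],[0,0,0,0,0,1],[0,0,0,0,0,1],[0,0,0,0,0,1],[0,0,0,0,0,1],[0,0,0,0,0,1],[0,0,0,0,0,1],[0,0,0,0,0,1],[0,0,0,0,0,1],[0,0,0,0,0,1]]]'
python3 -c "
from h import *
print(ctrl.read_state()['qpos'].round(2));plan(688.5,8.5,270,-60)"
```

```text
[ 0.08  0.61 -0.25  1.43  0.14  1.12  1.4 ]
clock: 32.08
eef_pos: [669.1, 11.3, 274.3]
tool_rot: [-3.128, -0.016, 1.86]
force: [-0.6, 0.0, 0.6]
width: 70.4
[-0.11  0.63  0.1   1.39 -0.08  1.14  0.3 ]
turn units [-0.24  0.16 27.77]
pos [669.1  11.3 274.3] rpy [-179.2   -0.9  106.6] F [-0.6  0.   0.6] w 70.4 t 32.1
shift units now [-0.28  0.6   0.13] after turn [ 0.4  -0.52  0.14]
```

```bash
python3 -m crank '[[[0,0,0,0,0,1],[0,0,0,0,0,1],[0,0,0,0,0,1],[0,0,0,0,0,1],[0,0,0,0,0,1],[0,0,0,0,0,1],[0,0,0,0,0,1],[0,0,0,0,0,1],[0,0,0,0,0,1],[0,0,0,0,0,1],[0,0,0,0,0,1],[0,0,0,0,0,1]]]'
python3 -m crank '[[[0,0,0,0,0,1],[0,0,0,0,0,1],[0,0,0,0,0,1],[0,0,0,0,0,1],[0,0,0,0,0,1],[0,0,0,0,0,1],[0,0,0,0,0,1],[0,0,0,0,0,1],[0,0,0,0,0,1],[0,0,0,0,0,1],[0,0,0,0,0,1],[0,0,0,0,0,0.5]]]'
python3 -m crank '[[[0,0,0,0,0,0]]]'
python3 -c "
from h import *
print(ctrl.read_state()['qpos'].round(2));plan(688.5,8.5,190,-50)"
```

```text
clock: 33.08
eef_pos: [655.1, 21.6, 279.1]
tool_rot: [-3.103, 0.001, 0.549]
force: [0.0, -0.9, 0.6]
width: 70.4
clock: 34.08
eef_pos: [642.4, 32.6, 283.2]
tool_rot: [-3.11, 0.057, -0.713]
force: [-1.1, 0.0, -0.6]
width: 70.3
clock: 34.17
eef_pos: [641.4, 33.5, 283.3]
tool_rot: [-3.109, 0.059, -0.714]
force: [-0.0, 0.3, 0.2]
width: 70.5
[-0.48  0.69  0.77  1.47 -0.55  1.23 -1.9 ]
turn units [-0.27  0.59  1.51]
pos [641.4  33.5 283.3] rpy [-178.1    3.4  -40.9] F [-0.   0.3  0.2] w 70.5 t 34.2
shift units now [ 1.91 -0.3   3.01] after turn [ 1.65 -0.67  3.11]
```

```bash
python3 -m crank '[[[0.5,-0.1,0.2,-0.15,0.3,0],[0.5,-0.1,0.2,-0.1,0.3,0],[0.5,-0.1,0.2,0,0,0],[0.4,0,0.1,0,0,0],[0,0,0,0,0,0],[0,0,0,0,0,0]]]'
python3 -c "
from h import *
print(ctrl.read_state()['qpos'].round(2));plan(688.5,8.5,200,-45)"
python3 -m crank '[[[0,0,0,0,0,-0.5],[0,0,0,0,0,-0.5],[0,0,0,0,0,-0.5],[0,0,0,0,0,-0.5],[0,0,0,0,0,-0.5],[0,0,0,0,0,-0.5],[0,0,0,0,0,0]]]'
python3 -c "
from h import *
print(ctrl.read_state()['qpos'].round(2));plan(688.5,8.5,200,-45)"
```

```text
clock: 34.67
eef_pos: [694.0, 4.5, 258.4]
tool_rot: [-3.134, -0.01, -0.704]
force: [0.7, -0.1, -0.7]
width: 70.7
[-0.43  0.78  0.77  1.37 -0.55  1.2  -1.89]
turn units [-0.08 -0.1   0.78]
pos [694.    4.5 258.4] rpy [-179.6   -0.6  -40.3] F [ 0.7 -0.1 -0.7] w 70.7 t 34.7
shift units now [-0.25  0.03  1.95] after turn [-0.22  0.03  1.95]
clock: 35.25
eef_pos: [692.7, 7.2, 256.8]
tool_rot: [-3.139, -0.012, -0.368]
force: [0.0, 0.4, -0.3]
width: 70.1
[-0.4   0.75  0.68  1.38 -0.49  1.17 -1.61]
turn units [-0.05 -0.11  3.99]
pos [692.7   7.2 256.8] rpy [-179.8   -0.7  -21.1] F [ 0.   0.4 -0.3] w 70.1 t 35.2
shift units now [-0.17  0.01  1.89] after turn [-0.13  0.07  1.89]
```

```bash
python3 -m crank '[[[-0.15,0,0.3,0,-0.1,0],[0,0,0.6,0,0,0],[0,0,0.6,0,0,0],[0,0,0.5,0,0,0],[0,0,0.2,0,0,0],[0,0,0,0,0,0]]]'
python3 -c "
from h import *
print(ctrl.read_state()['qpos'].round(2));plan(688.4,8.3,127,-21)"
```

```text
clock: 35.75
eef_pos: [687.0, 11.2, 186.8]
tool_rot: [-3.138, -0.0, -0.372]
force: [-0.8, 0.2, -0.5]
width: 70.2
[-0.39  0.81  0.64  1.46 -0.53  1.05 -1.57]
turn units [-0.04 -0.   -0.06]
pos [687.   11.2 186.8] rpy [-179.8   -0.   -21.3] F [-0.8  0.2 -0.5] w 70.2 t 35.8
shift units now [0.08 0.08 1.99] after turn [0.08 0.07 1.99]
```

```bash
python3 -m crank '[[[0.08,0.07,0.2,0,0,0],[0.02,0.04,0.4,0,0,0],[0.02,0.04,0.5,0,0,0],[0.02,0.03,0.5,0,0,0],[0,0,0.3,0,0,0],[0,0,0.1,0,0,0],[0,0,0,0,0,0]]]'
python3 -c "
from h import *
print(ctrl.read_state()['qpos'].round(2));plan(688.4,8.3,127,-21)"
```

```text
clock: 36.33
eef_pos: [690.9, 3.6, 124.3]
tool_rot: [-3.137, -0.004, -0.374]
force: [0.4, -0.1, -0.1]
width: 70.5
[-0.36  0.88  0.6   1.5  -0.58  0.94 -1.53]
turn units [-0.04 -0.04 -0.07]
pos [690.9   3.6 124.3] rpy [-179.7   -0.2  -21.4] F [ 0.4 -0.1 -0.1] w 70.5 t 36.3
shift units now [-0.13 -0.12 -0.09] after turn [-0.13 -0.12 -0.09]
```

```bash
python3 -m crank '[[[-0.1,-0.1,-0.05,0,0,0],[-0.03,-0.02,0,0,0,0],[0,0,0,0,0,0]]]'
python3 -m crank '[[[0,0,0,0,0,0],[0,0,0,0,0,0],[0,0,0,0,0,0],[0,0,0,0,0,0],[0,0,0,0,0,0],[0,0,0,0,0,0]]]' 1
python3 -c "
from h import *
plan(688.4,8.3,127,-21)"
```

```text
clock: 36.58
eef_pos: [689.2, 8.4, 127.2]
tool_rot: [-3.137, -0.006, -0.374]
force: [-0.1, 0.6, -0.5]
width: 70.3
clock: 37.08
eef_pos: [689.4, 7.3, 129.5]
tool_rot: [-3.138, -0.009, -0.374]
force: [-0.0, -0.5, -0.1]
width: 41.8
turn units [-0.04 -0.08 -0.07]
pos [689.4   7.3 129.5] rpy [-179.8   -0.5  -21.4] F [-0.  -0.5 -0.1] w 41.8 t 37.1
shift units now [-0.04 -0.02  0.08] after turn [-0.04 -0.02  0.08]
```

Gripped well centred. Turning CCW at half speed, rising 0.15 mm per row.

```bash
python3 -m crank '[[[0,0,-0.005,0,0,-0.4],[0,0,-0.005,0,0,-0.5],[0,0,-0.005,0,0,-0.5],[0,0,-0.005,0,0,-0.5],[0,0,-0.005,0,0,-0.5],[0,0,-0.005,0,0,-0.5],[0,0,-0.005,0,0,-0.5],[0,0,-0.005,0,0,-0.5]]]'
python3 -c "
from h import *
plan(688.4,8.3,131,0);print(ctrl.read_state()['torque'].round(2))"
```

```text
clock: 37.75
eef_pos: [689.4, 7.2, 130.7]
tool_rot: [3.141, -0.009, 0.051]
force: [-1.2, -0.2, -1.1]
width: 41.7
turn units [ 0.   -0.09  0.49]
pos [689.4   7.2 130.7] rpy [180.   -0.5   2.9] F [-1.2 -0.2 -1.1] w 41.7 t 37.8
shift units now [-0.03 -0.04 -0.01] after turn [-0.03 -0.04 -0.01]
[-0.28  0.12 -0.13]
```

Clean: little force, and z rises with the thread. Continuing.

```bash
python3 -m crank '[[[0,0,-0.005,0,0,-0.6],[0,0,-0.006,0,0,-0.6],[0,0,-0.006,0,0,-0.6],[0,0,-0.006,0,0,-0.6],[0,0,-0.006,0,0,-0.6],[0,0,-0.006,0,0,-0.6],[0,0,-0.006,0,0,-0.6],[0,0,-0.006,0,0,-0.6],[0,0,-0.006,0,0,-0.6],[0,0,-0.006,0,0,-0.6],[0,0,-0.006,0,0,-0.6],[0,0,-0.006,0,0,-0.6]]]'
python3 -m crank '[[[0,0,-0.005,0,0,-0.6],[0,0,-0.006,0,0,-0.6],[0,0,-0.006,0,0,-0.6],[0,0,-0.006,0,0,-0.6],[0,0,-0.006,0,0,-0.6],[0,0,-0.006,0,0,-0.6],[0,0,-0.006,0,0,-0.6],[0,0,-0.006,0,0,-0.6],[0,0,-0.006,0,0,-0.6],[0,0,-0.006,0,0,-0.6],[0,0,-0.006,0,0,-0.6],[0,0,-0.006,0,0,-0.6]]]'
python3 -c "
from h import *
plan(689,7.5,131,90);print(ctrl.read_state()['qpos'].round(2))"
```

```text
clock: 38.75
eef_pos: [689.4, 7.0, 133.0]
tool_rot: [3.136, -0.007, 0.838]
force: [-0.7, -0.1, -0.7]
width: 41.9
clock: 39.75
eef_pos: [689.6, 7.0, 135.2]
tool_rot: [3.133, -0.004, 1.623]
force: [-0.3, -1.4, -0.4]
width: 42.0
turn units [ 0.08 -0.04  0.49]
pos [689.6   7.  135.2] rpy [179.5  -0.2  93. ] F [-0.3 -1.4 -0.4] w 42.0 t 39.8
shift units now [ 0.02 -0.02  0.14] after turn [ 0.02 -0.02  0.14]
[-0.09  0.78  0.07  1.49 -0.07  0.86  0.06]
```

```bash
python3 -m crank '[[[0,0,-0.005,0,0,-0.6],[0,0,-0.006,0,0,-0.6],[0,0,-0.006,0,0,-0.6],[0,0,-0.006,0,0,-0.6],[0,0,-0.006,0,0,-0.6],[0,0,-0.006,0,0,-0.6],[0,0,-0.006,0,0,-0.6],[0,0,-0.006,0,0,-0.6],[0,0,-0.006,0,0,-0.6],[0,0,-0.006,0,0,-0.6],[0,0,-0.006,0,0,-0.6],[0,0,-0.006,0,0,-0.6]]]'
python3 -m crank '[[[0,0,-0.005,0,0,-0.6],[0,0,-0.006,0,0,-0.6],[0,0,-0.006,0,0,-0.6],[0,0,-0.006,0,0,-0.6],[0,0,-0.006,0,0,-0.6],[0,0,-0.006,0,0,-0.6],[0,0,-0.006,0,0,-0.6],[0,0,-0.006,0,0,-0.6],[0,0,-0.006,0,0,-0.6],[0,0,-0.006,0,0,-0.6],[0,0,-0.006,0,0,-0.6],[0,0,-0.006,0,0,-0.6]]]'
python3 -m crank '[[[0,0,-0.005,0,0,-0.6],[0,0,-0.006,0,0,-0.6],[0,0,-0.006,0,0,-0.6],[0,0,-0.006,0,0,-0.6],[0,0,-0.006,0,0,-0.6],[0,0,-0.006,0,0,-0.6],[0,0,-0.006,0,0,-0.6],[0,0,-0.006,0,0,-0.6],[0,0,-0.006,0,0,-0.6],[0,0,-0.006,0,0,-0.6],[0,0,-0.006,0,0,-0.6],[0,0,-0.006,0,0,-0.6]]]'
python3 - <<'E'
from h import *
plan(689,7.5,131,225);print(ctrl.read_state()['qpos'].round(2))
p=ctrl.get_image("scene");collar(p)
E
```

```text
clock: 40.75
eef_pos: [689.7, 7.1, 137.5]
tool_rot: [3.131, 0.0, 2.406]
force: [0.3, 0.7, -0.1]
width: 42.0
clock: 41.75
eef_pos: [689.8, 7.3, 139.7]
tool_rot: [3.131, 0.006, -3.093]
force: [0.5, 0.6, -1.5]
width: 41.4
clock: 42.75
eef_pos: [689.7, 7.5, 142.0]
tool_rot: [3.135, 0.012, -2.31]
force: [-0.0, 0.1, -0.6]
width: 41.8
turn units [0.07 0.11 0.44]
pos [689.7   7.5 142. ] rpy [ 179.6    0.7 -132.4] F [-0.   0.1 -0.6] w 41.8 t 42.8
shift units now [0.02 0.01 0.37] after turn [0.01 0.02 0.37]
[ 0.26  0.84 -0.57  1.47  0.49  0.97  1.97]
collar n 100 z 159.6 c [688.6   4.7] r 23.0
red n 61 z pct [153.5 159.6 162.  163.5 165. ] y [ 77.5 130.5] x [683.  699.3]
tip part 26 [162.1 163.4 164.2 165.  165.2]
cab z 95.2
```

```bash
python3 -m crank '[[[0,0,0,0,0,0],[0,0,0,0,0,0],[0,0,0,0,0,0],[0,0,0,0,0,0],[0,0,0,0,0,0]]]' -0.65
python3 -m crank '[[[0,0,0,0,0,0.5],[0,0,0,0,0,0.6],[0,0,0,0,0,0.6],[0,0,0,0,0,0.6],[0,0,0,0,0,0.6],[0,0,0,0,0,0.6],[0,0,0,0,0,0.6],[0,0,0,0,0,0.6]]]'
python3 -c "
from h import *
plan(689.5,7.3,143,225)"
```

```text
clock: 43.22
eef_pos: [690.2, 6.6, 142.0]
tool_rot: [3.136, 0.012, -2.315]
force: [-0.2, 0.4, -0.4]
width: 70.6
clock: 43.88
eef_pos: [690.9, 6.6, 142.9]
tool_rot: [3.131, 0.009, -2.834]
force: [0.3, 0.4, -0.4]
width: 70.5
turn units [ 0.08  0.11 -4.56]
pos [690.9   6.6 142.9] rpy [ 179.4    0.5 -162.4] F [ 0.3  0.4 -0.4] w 70.5 t 43.9
shift units now [ 0.04  0.04 -0.  ] after turn [ 0.02  0.05 -0.  ]
```

```bash
python3 -m crank '[[[0.03,0.03,0,0,0,0.6],[0,0,0,0,0,0.6],[0,0,0,0,0,0.6],[0,0,0,0,0,0.6],[0,0,0,0,0,0.6],[0,0,0,0,0,0.6],[0,0,0,0,0,0.6],[0,0,0,0,0,0.6]]]'
python3 -m crank '[[[0,0,0,0,0,0.6],[0,0,0,0,0,0.6],[0,0,0,0,0,0.6],[0,0,0,0,0,0.6],[0,0,0,0,0,0.6],[0,0,0,0,0,0.6],[0,0,0,0,0,0.6],[0,0,0,0,0,0.6],[0,0,0,0,0,0]]]'
python3 -c "
from h import *
plan(689.5,7.3,142,150)"
```

```text
clock: 44.55
eef_pos: [690.5, 8.2, 144.3]
tool_rot: [3.127, 0.005, 2.917]
force: [-1.3, -0.0, 0.2]
width: 70.6
clock: 45.3
eef_pos: [691.3, 10.1, 146.0]
tool_rot: [3.123, -0.002, 2.385]
force: [-0.3, -0.0, 0.4]
width: 70.5
turn units [ 0.18  0.01 -2.23]
pos [691.3  10.1 146. ] rpy [ 1.789e+02 -1.000e-01  1.366e+02] F [-0.3 -0.   0.4] w 70.5 t 45.3
shift units now [-0.02 -0.11  0.13] after turn [ 0.01 -0.11  0.13]
```

```bash
python3 -m crank '[[[-0.02,-0.11,0.13,0.15,0,0],[0,0,0,0,0,0]]]'
python3 -m crank '[[[0,0,0,0,0,0],[0,0,0,0,0,0],[0,0,0,0,0,0],[0,0,0,0,0,0],[0,0,0,0,0,0],[0,0,0,0,0,0]]]' 1
python3 -m crank '[[[0,0,-0.005,0,0,-0.6],[0,0,-0.006,0,0,-0.6],[0,0,-0.006,0,0,-0.6],[0,0,-0.006,0,0,-0.6],[0,0,-0.006,0,0,-0.6],[0,0,-0.006,0,0,-0.6],[0,0,-0.006,0,0,-0.6],[0,0,-0.006,0,0,-0.6],[0,0,-0.006,0,0,-0.6],[0,0,-0.006,0,0,-0.6],[0,0,-0.006,0,0,-0.6],[0,0,-0.006,0,0,-0.6]]]'
python3 -m crank '[[[0,0,-0.005,0,0,-0.6],[0,0,-0.006,0,0,-0.6],[0,0,-0.006,0,0,-0.6],[0,0,-0.006,0,0,-0.6],[0,0,-0.006,0,0,-0.6],[0,0,-0.006,0,0,-0.6],[0,0,-0.006,0,0,-0.6],[0,0,-0.006,0,0,-0.6],[0,0,-0.006,0,0,-0.6],[0,0,-0.006,0,0,-0.6],[0,0,-0.006,0,0,-0.6],[0,0,-0.006,0,0,-0.6],[0,0,0,0,0,0]]]' || true
python3 -c "
from h import *
plan(689.5,7.3,142,230)"
```

```text
clock: 45.47
eef_pos: [689.5, 7.4, 142.1]
tool_rot: [3.14, -0.001, 2.388]
force: [0.2, -1.5, -1.1]
width: 70.3
clock: 45.97
eef_pos: [689.3, 7.4, 142.2]
tool_rot: [3.14, -0.002, 2.391]
force: [0.1, -0.3, 0.6]
width: 41.8
clock: 46.97
eef_pos: [689.2, 7.2, 144.5]
tool_rot: [3.139, -0.001, -3.104]
force: [-0.6, 0.6, 0.7]
width: 41.8
turn units [ 0.02  0.   -7.97]
pos [689.2   7.2 144.5] rpy [ 179.9   -0.  -177.8] F [-0.6  0.6  0.7] w 41.8 t 47.0
shift units now [-0.01  0.    0.08] after turn [-0.01 -0.01  0.08]$[0]: bad value
```

```bash
python3 -m crank '[[[0,0,-0.005,0,0,-0.6],[0,0,-0.006,0,0,-0.6],[0,0,-0.006,0,0,-0.6],[0,0,-0.006,0,0,-0.6],[0,0,-0.006,0,0,-0.6],[0,0,-0.006,0,0,-0.6],[0,0,-0.006,0,0,-0.6],[0,0,-0.006,0,0,-0.6],[0,0,-0.006,0,0,-0.6],[0,0,-0.006,0,0,-0.6],[0,0,-0.006,0,0,-0.6],[0,0,-0.006,0,0,-0.6]]]'
python3 -m crank '[[[0,0,0,0,0,-0.4],[0,0,0,0,0,0]]]'
python3 -m crank '[[[0,0,0,0,0,0],[0,0,0,0,0,0],[0,0,0,0,0,0],[0,0,0,0,0,0],[0,0,0,0,0,0]]]' -0.65
python3 -c "
from h import *
plan(689.5,7.3,142,230)"
```

```text
clock: 47.97
eef_pos: [689.3, 7.0, 146.7]
tool_rot: [3.139, 0.002, -2.313]
force: [-0.1, -1.0, 0.3]
width: 41.5
clock: 48.13
eef_pos: [689.3, 7.1, 146.9]
tool_rot: [3.139, 0.003, -2.267]
force: [-1.4, 0.5, 1.1]
width: 41.5
clock: 48.55
eef_pos: [689.4, 6.2, 146.3]
tool_rot: [3.14, 0.002, -2.272]
force: [-0.7, -0.0, 0.0]
width: 70.5
turn units [ 0.02  0.02 -0.03]
pos [689.4   6.2 146.3] rpy [ 1.799e+02  1.000e-01 -1.302e+02] F [-0.7 -0.   0. ] w 70.5 t 48.5
shift units now [-0.03  0.02  0.14] after turn [-0.03  0.02  0.14]
```

Rise up, back off, and check.

```bash
python3 -m crank '[[[0,0,-0.2,0,0,0],[0,0,-0.4,0,0,0],[0,0,-0.5,0,0,0],[0,0,-0.5,0,0,0.3],[0,0,-0.7,0,0,0.5],[0,0,-0.7,0,0,0.8],[0,0,-0.6,0,0,0.8],[0,0,-0.4,0,0,0.8],[0,0,0,0,0,0.8],[0.3,0,0,0,0,0.8],[0.4,0,0,0,0,0.8],[0.2,0,0,0,0,0.8]]]'
python3 -m crank '[[[0,0,0,0,0,0],[0,0,0,0,0,0],[0,0,0,0,0,0]]]'
python3 - <<'E'
from h import *
plan(660,9,275,180)
p=ctrl.get_image("wrist");save(p,"w9.png",None,1.2);collar(p)
W=pts(p);hsv=cv2.cvtColor(p["color"],cv2.COLOR_RGB2HSV)
m=(hsv[...,0]>45)&(hsv[...,0]<85)&(hsv[...,1]>90);q=W[m];f=q[np.abs(q[:,2]-82)<3];print("front top x",np.nanpercentile(f[:,0],[1,99]).round(1))
p=ctrl.get_image("scene");save(p,"s9.png",None,1.5);collar(p)
E
```

```text
clock: 49.55
eef_pos: [666.3, -0.4, 285.7]
tool_rot: [3.135, 0.014, -2.97]
force: [0.4, 0.1, -0.8]
width: 70.6
clock: 49.8
eef_pos: [666.3, -0.1, 289.9]
tool_rot: [3.137, 0.018, -2.968]
force: [0.3, -1.1, -0.3]
width: 70.6
turn units [0.06 0.17 1.65]
pos [ 6.663e+02 -1.000e-01  2.899e+02] rpy [ 179.7    1.  -170.1] F [ 0.3 -1.1 -0.3] w 70.6 t 49.8
shift units now [0.16 0.33 0.5 ] after turn [0.21 0.3  0.5 ]
collar n 1819 z 164.8 c [688.8   8.1] r 22.2
red n 660 z pct [156.1 163.3 164.2 164.8 165.6] y [ 81.2 131.6] x [679.  695.7]
tip part 264 [163.8 164.3 164.8 165.3 165.6]
cab z 95.8
front top x [580.9 591.3]
collar n 203 z 163.5 c [690.4   3.7] r 21.3
red n 60 z pct [153.3 159.8 162.4 164.  165.6] y [ 77.5 129.3] x [683.2 699.7]
tip part 27 [161.9 163.7 164.4 165.4 166.3]
cab z 95.1
```

View pics/w9.png

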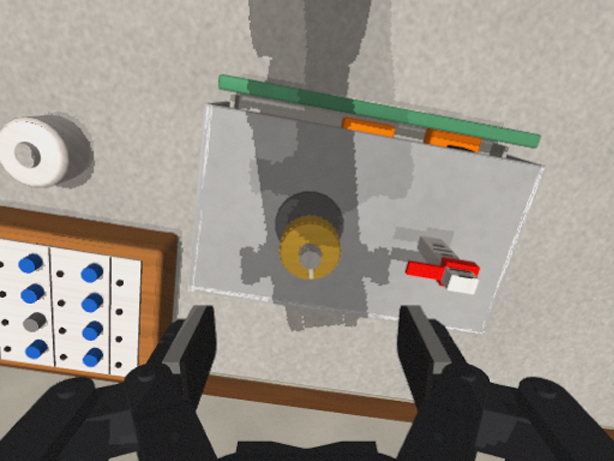

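View pics/s9.png

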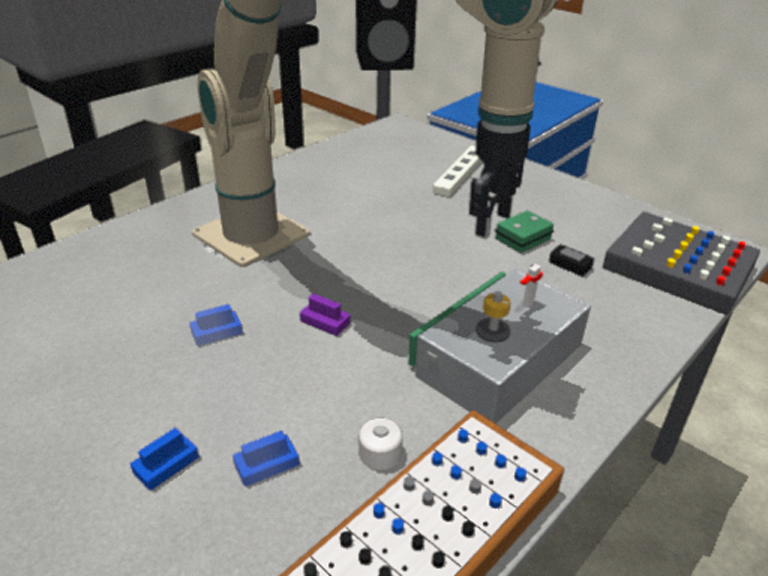

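The collar top at (310,245) measures 164.8 and the pointer edge at (440,270) also 164.8. The drawer is shut, no orange brick is left on the table, the bystanders are in place and the gripper is clear. Handing in.

```bash
python3 -c "
from cell import ctrl
print(ctrl.finish_job())"
```

```text
the job is handed in; nothing more can be done
None
```

The microphone stand is ready and the job is handed in; the clock stood at about 50 s of the 208 s. I pressed the drawer open, laid the three orange bricks flat on its floor with grips up, and pressed it shut. I then turned the brass collar about 342° counter-clockwise in two grips and let go. The hand-in gives no verdict, so this rests on my last checks:

- **Bricks:** the scene and top views showed only three orange bricks. Each measured flat in the open drawer, with the slab top at z 42.6 mm. They could be seen only in part through the gap once it was shut.
- **Drawer:** the front face was at x 579.9 mm after shutting, against 580.2 mm before opening. It was still shut in the last pictures.
- **Collar and pointer:** the wrist camera reads 164.8 mm for both. The scene camera disagreed slightly, with the collar at 163.5 mm and the pointer at about 165 mm, but that is within the 3 mm allowed. The pointer reads the same as before the turning.
- **Bystanders and look-alikes:** the preamp, adapter, tin and the blue and purple look-alikes appeared unmoved in the last picture. I judged this by eye and did not measure them. The gripper ended open, well clear of everything.

Two moments were rougher than planned. I set the second brick down with about 25 N against the drawer floor. The gripper also drifted about 16 mm while descending on the third brick, and I corrected it before gripping. Neither shows in the checks above.

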